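# Charge the gravity feeder with tip racks

### The job

Make the tip-rack feeder ready for the pipetting run: first slide the stop gate fully shut across the low end of the chute, then put every tip rack standing on the bench, perforated side up and lengthwise, onto the loading apron at the high end and push it through the converging guides and down the chute, so that the first rests against the closed gate and each next one against the rack before it. When all the racks are queued, set the steel follower block upright in the channel behind them, touching the last rack, and leave the jar, the cup and the bottle where they stand.

Things in the scene. Friction and masses are not known exactly. Their poses are not given: they have to be found in the camera images.
- chute: sloped aluminium chute, fixed. Origin: channel floor, mid-width, at the inner face of the shut gate (low end), 40 mm over the bench. x up the channel (10 degrees uphill), y across it to the gate-knob side, z square to the floor. Channel 58 mm wide, walls 4 mm thick, 40 mm high, x = 0 to 270 mm. Queued racks centre near x = 41, 123, 205 mm; the follower at 184 (two racks) or 266 mm (three)
- apron (a point): loading place on the floor of the chute's high end, 345 mm up from the gate, mid-width. Axes as the chute's. The open apron, 130 mm wide, in the plane of the channel floor, spans chute x = 270 to 400 mm; on it two converging guides (18 mm high, 4 mm thick) narrow from 118 mm apart at x = 360 mm to the channel's 58 mm at x = 270 mm
- bridge (a point): middle of the underside of a dark strip that bridges the channel at chute x = 22 to 44 mm, 60 mm over its floor; strip 4 mm thick, 74 mm long. Racks pass below it; the gripper cannot set anything down there from above
- gate (a joint): travel in m of the steel stop gate, a blade 34 mm high that slides across the low end of the channel along the chute's -y: near 0 (up to 0.012 at the start) withdrawn, 0.06 fully shut (end stop). It stays where it is left; about 1.5 N moves it
- gate_knob (a point): centre of the top of the gate's grey knob, an upright post 18 mm across and 34 mm high below this point, 9 mm beyond the low end of the channel; it moves with the gate, along the chute's -y as the gate shuts, starting 104 to 116 mm from the channel's mid-line and ending at 56 mm. Push it from the outer side or pinch it
- rack_a: tip rack, a translucent white closed box for pipette tips with a perforated top: 82 (its x) x 50 (its y) x 48 (z) mm, about 120 g, origin at the centre of its underside, z up; pinch it across the 50 mm sides. Two or three of the racks are present. It does not slide down the chute by itself: friction holds it, a push of 1 to 2 N moves it
- rack_b: tip rack, a translucent white closed box for pipette tips with a perforated top: 82 (its x) x 50 (its y) x 48 (z) mm, about 120 g, origin at the centre of its underside, z up; pinch it across the 50 mm sides. Two or three of the racks are present. It does not slide down the chute by itself: friction holds it, a push of 1 to 2 N moves it
- rack_c: tip rack, a translucent white closed box for pipette tips with a perforated top: 82 (its x) x 50 (its y) x 48 (z) mm, about 120 g, origin at the centre of its underside, z up; pinch it across the 50 mm sides. Two or three of the racks are present. It does not slide down the chute by itself: friction holds it, a push of 1 to 2 N moves it
- follower: follower block: steel block 40 (its x) x 48 (its y) x 30 (z) mm with a grey square handle post 22 x 22 mm standing on its middle from 30 up to 76 mm; 300 g, origin at the centre of its underside. Grip the handle; its x or -x goes along the chute. It too stays where it is left on the slope
- jar: bystander, to be left standing where it is: white screw-cap jar, 60 mm across, 92 mm high, origin at the centre of its underside
- cup: bystander, to be left standing where it is: empty pale green plastic cup, 74 x 81 mm at the rim, 84 mm high, origin at the centre of its underside
- bottle: bystander, to be left standing where it is: small white dropper bottle, 36 mm across, 78 mm high, origin at the centre of its underside
Mind the look-alikes: they are no part of the job. Leave any turquoise look-alike of the follower alone.

How it is judged:
By the outcome, as a careful person would: the job done as asked, in the order asked, and still so for the second after the job is handed in, with the robot touching nothing.
Of rack_a, rack_b, rack_c only 2 to 3 are there at a start; the rules pass over those that are not, and their reading is None.
At some moment in a run one of rack_a, rack_b, rack_c, follower may be knocked a few centimetres aside while the robot is not near it.
Once in a run the grip may slacken for a moment while it holds something.
It also fails if it takes over 200 s, if anything falls off the work surface, if the arm or the gripper's body presses on something with over 40 N, if the wrist force passes 120 N, or if a joint passes its speed limit or range.

### The arm

A 6-joint arm with a two-finger parallel gripper is mounted at the origin on a cart in front of the work surface, level with it; the furniture and walls round the work are solid. World frame = base frame: x ahead of the robot, y to its left, z up, the work surface at z = 0. Lengths are in m, angles in rad, forces in N, time in s.
With the tool pointing down it reaches from about 0.375 to 0.9 m from the base axis. Payload 3.1 kg.
Tool frame: the origin (TCP) lies where the fingers leave the gripper's body, on its centre line; the fingertips stand 70 mm ahead of it and the grasp point (between the pads) lies 51 mm ahead of it (robot.tip_reach is the distance from the TCP to the fingertips, in m); z points along the fingers, y is the line along which they close (so a half turn about z gives the same grasp; the last joint's range is limited). The gripper opens to 87 mm and grips with 3 to 60 N. Pads are 19 mm wide; open, the fingers measure 117 mm over their backs; the gripper's body (75 mm by 190 mm) begins 51 mm behind the grasp point.
Start: joints at [1.113, 0.527, 1.433, -0, 1.181, -0.178], TCP at [0.172, 0.601, 0.292] pointing down, gripper open.
Joint ranges: [-3.08, 3.08], [-0.75, 2.2], [0.22, 2.44], [-1.43, 4.57], [0, 2.65], [-2.85, 2.85]. Speed limits (rad/s): [2.79, 2.79, 3.14, 3.14, 3.14, 3.14].

### API

Orientations are given as a unit quaternion [x, y, z, w].
In Python, from rig import robot gives the robot as it stands.
- The arm moves only by the tool carry_out, never from a script. Its argument "rows" is a list that holds one entry, the list of rows, each a list of 6 numbers: the shift along the tool's x, y, z in mm, then the turn, a rotation vector about the tool's x, y, z in units of 8 degrees (1.0 is 8 degrees). A call has 1 to 20 rows; each row is the pose to reach, as a shift and turn from the pose commanded when the call began, along the tool's axes at that moment; what a row does not reach only later rows make up. A row lasts 1/10 s, in which the tool goes at most 50 mm and 8.59 degrees, less where a joint would pass 70% of its speed; a pose out of reach is approached as far as the arm can. A call with a gripper value outside its range is refused whole. "fingers" is the opening, from 0 (shut) to 1 (fully open), set as the call begins (left out, the last holds). The fingers move at their own pace and stop on an object; "grip_force" is the grip in N (left out, the last holds). Time passes only in rows, so rows that repeat a pose let the fingers close. It gives the time, the measured TCP pose, the force and the opening at its end, in the units of the state.
- robot.get_obs(): the state, without advancing time (a new reading comes with each control period).
- robot.camera(name): name is "scene" or "side" or "wrist"; returns a dict with "color" (420x560x3 uint8, red, green, blue), "depth" (420x560 float32, m along the optical axis (not along the pixel's ray), 0 where there is no reading), "K" (3x3 intrinsics, pixels), "camera_from_world" (4x4, takes a point from world to camera coordinates). Camera axes: x right, y down, z forward; pixel columns grow to the right and rows downward; lengths in m; the calibration is good to about 2 mm. A picture is of the moment at which its call begins.
- robot.hand_in(): hands the job in, once; it reports no verdict.
The state is a dict: "time": time; "q": joint angles; "joint_velocities": joint speeds; "joint_torque": joint torques, N m; "position": TCP position; "tool_rot": TCP orientation; "ft_force": force on the tool from outside, world axes, zero at the start; "moment": the same for the moment, N m; "grip_width": finger opening in m.
Only numpy, scipy, OpenCV 4.12 (cv2) and the standard library are available. Lean on these libraries where they do the work, as an engineer would, in place of code of your own. Each camera call takes 0.05 s, during which the arm holds its last target. There are 200 camera calls.

## Working session

There is one attempt and no reset: what is moved stays moved. The work goes in short steps, Python scripts to look and compute and a tool call to move; the robot and the scene stay as the last step left them, time stands still between calls to the robot, and variables do not carry over. Pictures are saved under pics/ and viewed, on a budget of 14 in all, crops included, one or two more only if the job needs it, and the job is handed in when it is done.

Besides the shell and the picture viewer there is one more tool, called after "Emit:" by a JSON object that holds its "method" and its "body", one argument or row to a line. carry_out: Moves the arm, as the interface text tells. Its arguments: {"type":"object","properties":{"rows":{"type":"array"},"fingers":{"type":"number"},"grip_force":{"type":"number"}},"required":["rows"]}

```bash
mkdir -p pics; ls
cat > h.py <<'E'
import numpy as np, cv2
from rig import robot
from scipy.spatial.transform import Rotation as R
def snap(n,fn=None):
    c=robot.camera(n)
    if fn: cv2.imwrite('pics/'+fn,cv2.cvtColor(c['color'],cv2.COLOR_RGB2BGR))
    return c
def cloud(c):
    K=c['K'];d=c['depth'];v,u=np.mgrid[:d.shape[0],:d.shape[1]]
    P=np.stack([(u-K[0,2])/K[0,0]*d,(v-K[1,2])/K[1,1]*d,d],-1)
    T=np.linalg.inv(c['camera_from_world'])
    W=P@T[:3,:3].T+T[:3,3]; W[d==0]=np.nan
    return W
def st():
    o=robot.get_obs(); print({k:np.round(o[k],3).tolist() for k in ['time','position','tool_rot','ft_force','grip_width']}); return o
E
python3 - <<'E'
from h import *
st()
for n in ['scene','side']:
    c=snap(n,n+'0.png'); np.savez('pics/'+n+'0.npz',**c)
    print(n,np.round(np.linalg.inv(c['camera_from_world']),3).tolist(),c['K'][0,0])
E
```

```text
pics
{'time': 0.0, 'position': [0.172, 0.6, 0.291], 'tool_rot': [0.139, 0.99, -0.001, -0.0], 'ft_force': [-0.288, 0.404, -0.966], 'grip_width': 0.087}
scene [[-0.836, -0.305, 0.455, -0.308], [-0.548, 0.439, -0.712, 1.523], [0.018, -0.845, -0.534, 1.091], [0.0, 0.0, 0.0, 1.0]] 522.8688531548862
side [[0.987, -0.035, 0.158, 0.344], [-0.159, -0.381, 0.911, -1.064], [0.028, -0.924, -0.382, 0.617], [0.0, 0.0, 0.0, 1.0]] 477.81576584860585
```

View pics/scene0.png

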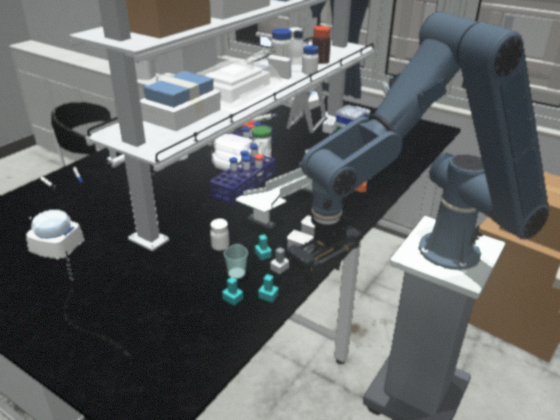

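View pics/side0.png

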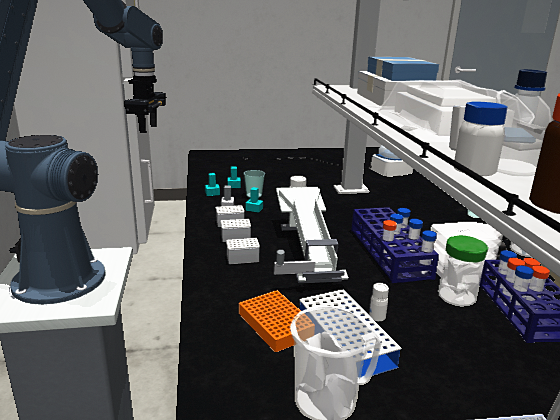

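The side view shows three white racks at (229,215), (236,230) and (243,250). The grey-handled follower is at (228,197), with three turquoise look-alikes around it. The chute's high end is near (300,190), its gate and knob are at (280,260), the cup is at (255,180), the jar is behind the apron at (298,182), and the bottle is at (380,302). Next I'll make a top-down map from the depth.

Run:
```python
from h import *
X0,X1,Y0,Y1,s=0.15,0.85,-0.35,0.75,0.002
# image: row = x decreasing, col = y decreasing ; 
H=int((X1-X0)/s);Wd=int((Y1-Y0)/s)
im=np.zeros((H,Wd,3),np.uint8);zb=np.full((H,Wd),-1.)
for n in ['scene','side']:
    c=dict(np.load(f'pics/{n}0.npz'));W=cloud(c).reshape(-1,3);C=c['color'].reshape(-1,3)
    m=(W[:,2]<0.2)&(W[:,2]>-.02)&(W[:,0]>X0)&(W[:,0]<X1)&(W[:,1]>Y0)&(W[:,1]<Y1)
    W,C=W[m],C[m]; o=np.argsort(W[:,2]);W,C=W[o],C[o]
    r=((X1-W[:,0])/s).astype(int).clip(0,H-2);q=((Y1-W[:,1])/s).astype(int).clip(0,Wd-2)
    for z,cc,a,b in zip(W[:,2],C,r,q):
        for a2 in (a,a+1):
            for b2 in (b,b+1):
                if z>zb[a2,b2]: zb[a2,b2]=z; im[a2,b2]=cc
for k in range(-3,8):
    cc=int((Y1-k/10)/s); cv2.line(im,(cc,0),(cc,6),(255,255,0),1); cv2.putText(im,f'{k/10}',(cc-8,16),0,.33,(255,255,0))
for k in range(2,9):
    rr=int((X1-k/10)/s); cv2.line(im,(0,rr),(6,rr),(255,255,0),1); cv2.putText(im,f'{k/10}',(8,rr+4),0,.33,(255,255,0))
im=cv2.resize(im,None,fx=1.4,fy=1.4,interpolation=0)
cv2.imwrite('pics/top0.png',im[:, :, ::-1]); print(im.shape)
```

```text
(489, 770, 3)
```

View pics/top0.png

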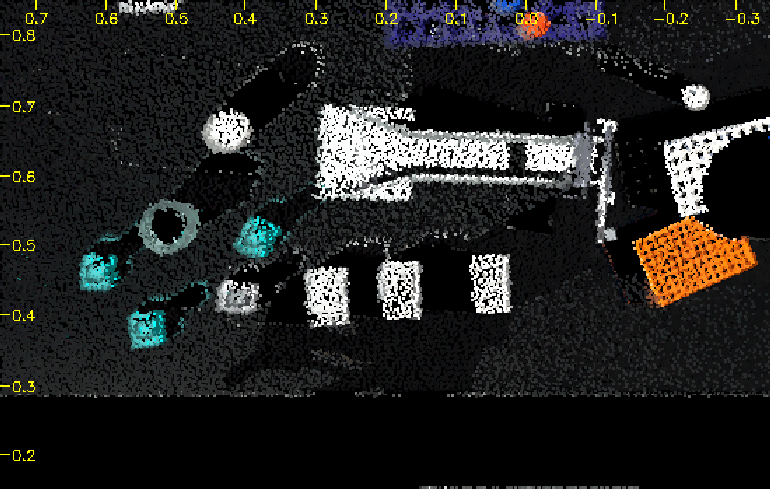

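The map shows the chute running from its high end at y≈0.30 to its low end at y≈-0.1, along x≈0.63. The knob is on the robot side, near (0.515,-0.12). The racks are near (0.43,0.28), (0.435,0.18) and (0.445,0.05). The grey follower is at (0.425,0.41), and the other follower-shaped things are all turquoise.

```bash
cat >> h.py <<'E'
def rect(P):
    r=cv2.minAreaRect((P[:,:2]*1000).astype(np.float32)); b=cv2.boxPoints(r)
    e=[b[1]-b[0],b[2]-b[1]]; l=max(e,key=np.linalg.norm)
    return np.round(r[0],1),np.round(sorted([np.linalg.norm(x) for x in e]),1),round(np.degrees(np.arctan2(l[1],l[0]))%180,1)
def clean(P,r=.006,k=6):
    from scipy.spatial import cKDTree
    t=cKDTree(P); return P[[len(x)>=k for x in t.query_ball_point(P,r)]]
E
python3 - <<'E'
from h import *
A=[];Cc=[]
for n in ['scene','side']:
    c=dict(np.load(f'pics/{n}0.npz'));W=cloud(c).reshape(-1,3);C=c['color'].reshape(-1,3)
    m=np.isfinite(W[:,0]);A.append(W[m]);Cc.append(C[m])
def sel(P,x0,x1,y0,y1,z0,z1): return P[(P[:,0]>x0)&(P[:,0]<x1)&(P[:,1]>y0)&(P[:,1]<y1)&(P[:,2]>z0)&(P[:,2]<z1)]
for i,n in enumerate(['scene','side']):
    for nm,b in dict(rA=(.36,.52,.23,.33),rB=(.36,.52,.13,.23),rC=(.36,.52,0,.1)).items():
        P=sel(A[i],*b,.044,.054)
        if len(P)>60: P=clean(P); print(n,nm,len(P),*rect(P),P[:,2].mean().round(4))
    for nm,b,z in [('folpost',(.38,.47,.36,.46),(.07,.082)),('folblk',(.38,.47,.36,.46),(.02,.034)),('knob',(.48,.54,-.15,-.07),(.05,.2)),('jar',(.6,.72,.37,.47),(.085,.1)),('cup',(.46,.62,.45,.58),(.07,.09)),('bridge',(.5,.75,-.12,-.0),(.095,.13))]:
        P=sel(A[i],*b,*z)
        if len(P)>20: print(n,nm,len(P),*rect(P),np.percentile(P[:,2],[2,50,98]).round(4))
    P=sel(A[i],.54,.72,.17,.31,.07,.115); 
    if len(P)>60: print(n,'apron',*rect(clean(P)))
    # wall tops
    for y in np.arange(-.06,.17,.04):
        Q=sel(A[i],.52,.74,y-.006,y+.006,.03,.2); zt=np.percentile(Q[:,2],98); T=Q[Q[:,2]>zt-.006]
        lo=T[T[:,0]<.63];hi=T[T[:,0]>.63]
        print(n,'y',round(y,3),'ztop',zt.round(3),[np.percentile(q[:,0],[3,50,97]).round(4) if len(q) else 0 for q in (lo,hi)])
E
```

```text
scene rA 14 [434.5 290.8] [45.8 49.5] 173.3 0.0482
scene rB 8 [457.1 186.5] [ 9.3 21.7] 130.9 0.0477
scene folpost 38 [425.4 415.4] [21.4 25.8] 81.0 [0.0701 0.0745 0.0792]
scene folblk 104 [425.8 416.9] [42.5 49.8] 81.7 [0.0202 0.0282 0.0336]
scene jar 136 [664.3 428.7] [50.6 60.3] 130.1 [0.0854 0.0901 0.0962]
scene cup 189 [526.  512.4] [77.  78.1] 166.6 [0.0704 0.0788 0.0869]
scene apron [631.7 248. ] [103.8 120.6] 154.2
scene y -0.06 ztop 0.104 [0, array([0.6437, 0.6437, 0.6437])]
scene y -0.02 ztop 0.094 [array([0.5913, 0.5913, 0.5913]), array([0.6483, 0.6543, 0.6582])]
scene y 0.02 ztop 0.102 [array([0.5903, 0.5906, 0.591 ]), array([0.6523, 0.6544, 0.6578])]
scene y 0.06 ztop 0.109 [array([0.594 , 0.5948, 0.5962]), array([0.6506, 0.6521, 0.6569])]
scene y 0.1 ztop 0.117 [array([0.5936, 0.5945, 0.6   ]), array([0.6546, 0.6556, 0.661 ])]
scene y 0.14 ztop 0.122 [array([0.595 , 0.5957, 0.6002]), array([0.6538, 0.6556, 0.66  ])]
side rA 15 [430.9 268.7] [25.4 72.7] 174.8 0.0464
side rB 96 [438.2 177.1] [47.6 73.1] 3.9 0.0468
side rC 227 [445.8  51. ] [53.2 78.7] 0.4 0.0469
side folp
[... 289 characters left out ...]
09.4] [72.8 78.3] 69.8 [0.0701 0.0773 0.0838]
side bridge 249 [581.3 -56.8] [101.1 167.6] 11.5 [0.0967 0.107  0.1106]
side apron [632.5 230.6] [118.9 124.3] 0.3
side y -0.06 ztop 0.082 [array([0.5871, 0.5873, 0.5874]), array([0.6526, 0.6546, 0.6564])]
side y -0.02 ztop 0.094 [array([0.5923, 0.5936, 0.5959]), array([0.654 , 0.6542, 0.6573])]
side y 0.02 ztop 0.102 [array([0.5931, 0.5946, 0.5974]), array([0.6551, 0.6564, 0.6592])]
side y 0.06 ztop 0.11 [array([0.5949, 0.5959, 0.5985]), array([0.6567, 0.6579, 0.6602])]
side y 0.1 ztop 0.116 [array([0.5966, 0.598 , 0.6005]), array([0.6582, 0.659 , 0.66  ])]
side y 0.14 ztop 0.123 [array([0.5978, 0.598 , 0.6   ]), array([0.6594, 0.6629, 0.6643])]
```

```bash
cat >> h.py <<'E'
YAW=np.radians(88.2); O=np.array([.6212,-.099,.040])   # chute
cx,sx=np.cos(np.radians(10)),np.sin(np.radians(10))
EX=np.array([np.cos(YAW)*cx,np.sin(YAW)*cx,sx]); EY=np.array([-np.sin(YAW),np.cos(YAW),0]); EZ=np.cross(EX,EY)
def ch(x,y,z): return O+np.r_[x,y,z]/1000@np.array([EX,EY,EZ])   # mm chute -> world
def inch(p): return np.array([EX,EY,EZ])@(np.asarray(p)-O)*1000
RC=np.column_stack([EX,-EY,-EZ])       # tool in chute orientation
def rv(deg): a=np.radians(deg); y=np.array([np.cos(a),np.sin(a),0]); z=np.array([0,0,-1.]); return np.column_stack([np.cross(y,z),y,z]) # vertical, tool y yaw
def go(p,Rt,tip=True):  # p = fingertip target (m)
    o=robot.get_obs(); R0=R.from_quat(o['tool_rot']).as_matrix()
    t=np.asarray(p)-(Rt[:,2]*robot.tip_reach if tip else 0)
    print('row',np.round(R0.T@(t-o['position'])*1000,1).tolist(),np.round(R.from_matrix(R0.T@Rt).as_rotvec()/np.radians(8),2).tolist(),'tcp',np.round(t,3))
E
python3 - <<'E'
from h import *
c=dict(np.load('pics/side0.npz'));W=cloud(c).reshape(-1,3)
W=W[np.isfinite(W[:,0])]
P=W[(abs(W[:,0]-.515)<.015)&(abs(W[:,1]+.12)<.02)&(W[:,2]>.02)]
h=np.histogram(P[:,2],np.arange(.02,.12,.005));print(h[0]);T=P[P[:,2]>P[:,2].max()-.006];print(T.mean(0),T.min(0),T.max(0))
for n in ['side','scene']:
    V=cloud(dict(np.load(f'pics/{n}0.npz'))).reshape(-1,3)
    S=V[(V[:,2]>.2)&(V[:,0]>.3)&(V[:,0]<1.2)&(abs(V[:,1])<.5)]
    for y in np.arange(-.5,.5,.2):
        Q=S[(S[:,1]>y)&(S[:,1]<y+.2)]
        if len(Q): print(n,y.round(1),'minx',np.percentile(Q[:,0],1).round(3),'z',np.percentile(Q[:,2],[1,99]).round(3))
print(inch([.515,-.118,.074]))
go(ch(-9,150,60)+[0,0,.06],rv(88.2)); go(ch(-9,140,0)*[1,1,0]+[0,0,.05],rv(88.2))
E
```

```text
[ 0  0  0  1 15 19 16 20 19  8 16 14 12 11 14 15 13 29  3]
[ 0.51630647 -0.1205924   0.10751411] [ 0.50859542 -0.12716672  0.10468236] [ 0.52498892 -0.11377258  0.1106047 ]
side -0.5 minx 0.739 z [0.348 0.535]
side -0.3 minx 0.739 z [0.348 0.457]
side -0.1 minx 0.739 z [0.349 0.466]
side 0.1 minx 0.739 z [0.349 0.49 ]
side 0.3 minx 0.739 z [0.348 0.49 ]
scene -0.5 minx 0.735 z [0.351 0.671]
scene -0.3 minx 0.735 z [0.349 0.698]
scene -0.1 minx 0.736 z [0.35  0.729]
scene 0.1 minx 0.737 z [0.35  0.755]
scene 0.3 minx 0.738 z [0.351 0.79 ]
[-16.08322032 105.55079229  37.36041048]
row [-483.9, -604.0, 65.1] [-0.01, -0.0, -1.77] tcp [ 0.471 -0.114  0.227]
row [-491.1, -591.3, 172.6] [-0.01, -0.0, -1.77] tcp [ 0.481 -0.103  0.12 ]
```

Emit:
{"method": "carry_out", "body": {
  "rows": [
    [[-338,-163,0,0,0,0],[-338,-163,0,0,0,0],[-338,-163,0,0,0,0],[-338,-163,0,0,0,0],[-338,-163,0,0,0,0],[-338,-163,0,0,0,0],[-338,-163,0,0,0,0],[-338,-163,0,0,0,0],[-484,-604,0,0,0,-1.77],[-484,-604,0,0,0,-1.77],[-484,-604,0,0,0,-1.77],[-484,-604,0,0,0,-1.77],[-484,-604,0,0,0,-1.77],[-484,-604,0,0,0,-1.77],[-484,-604,0,0,0,-1.77],[-484,-604,0,0,0,-1.77],[-484,-604,0,0,0,-1.77],[-484,-604,0,0,0,-1.77],[-484,-604,0,0,0,-1.77],[-484,-604,0,0,0,-1.77]]
  ],
  "fingers": 0
}}

```text
time: 2.1
position: [0.4705, -0.1128, 0.2918]
tool_rot: [0.016, 1.0, 0.001, -0.001]
ft_force: [1.2, 0.2, -0.1]
grip_width: 0.0005
```

Run:
```python
from h import *
st(); go(ch(-9,140,48),rv(88.2)); go(ch(-9,74,48),rv(88.2))
snap('wrist','w1.png')
c=snap('wrist');np.savez('pics/w1.npz',**c)
```

```text
{'time': 2.1, 'position': [0.471, -0.113, 0.292], 'tool_rot': [0.016, 1.0, 0.001, -0.001], 'ft_force': [1.222, 0.238, -0.137], 'grip_width': 0.001}
row [-10.3, 1.2, 136.4] [0.01, -0.01, -0.01] tcp [ 0.481 -0.112  0.155]
row [-76.3, 1.3, 136.3] [0.01, -0.01, -0.01] tcp [ 0.547 -0.114  0.155]
```

View pics/w1.png

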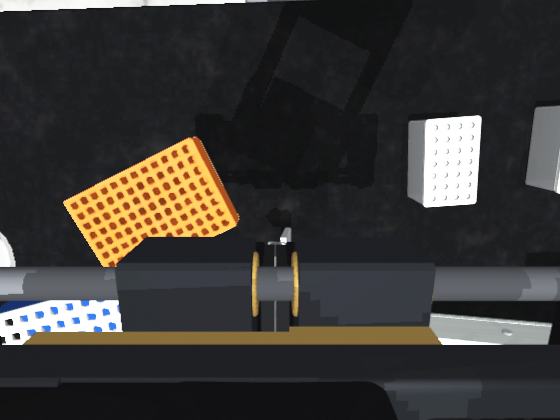

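The wrist view shows rack C perforated side up at (455,160), and the closed fingers standing outside the knob near (285,240). I'll lower them and push the gate shut.

Emit:
{"method": "carry_out", "body": {
  "rows": [
    [[-8,1,50,0,0,0],[-8,1,100,0,0,0],[-8,1,136,0,0,0],[-8,1,136,0,0,0],[-20,1,136,0,0,0],[-26,1,136,0,0,0],[-32,1,136,0,0,0],[-38,1,136,0,0,0],[-44,1,136,0,0,0],[-50,1,136,0,0,0],[-56,1,136,0,0,0],[-61,1,136,0,0,0],[-66,1,136,0,0,0],[-70,1,136,0,0,0],[-73,1,136,0,0,0],[-75,1,136,0,0,0],[-75,1,136,0,0,0]]
  ]
}}

```text
time: 3.9
position: [0.5461, -0.1145, 0.1561]
tool_rot: [0.016, 1.0, -0.0, -0.0]
ft_force: [-1.1, -0.5, 1.8]
grip_width: 0.0004
```

Run:
```python
from h import *
st(); 
c=snap('side','s1.png');W=cloud(c);np.savez('pics/s1.npz',**c)
P=W.reshape(-1,3);P=P[np.isfinite(P[:,0])]
Q=np.array([inch(p) for p in P[(abs(P[:,0]-.57)<.08)&(abs(P[:,1]+.12)<.03)&(P[:,2]>.07)&(P[:,2]<.115)]])
Q=Q[(Q[:,2]>66)&(Q[:,2]<76)]; print(len(Q),np.round(Q.min(0)),np.round(Q.max(0)),np.round(np.median(Q,0)))
```

```text
{'time': 3.9, 'position': [0.546, -0.114, 0.156], 'tool_rot': [0.016, 1.0, -0.0, -0.0], 'ft_force': [-1.057, -0.49, 1.837], 'grip_width': 0.0}
76 [-22.  47.  66.] [-5. 85. 76.] [-15.  64.  71.]
```

Emit:
{"method": "carry_out", "body": {
  "rows": [
    [[-1,0,0,0,0,0],[-2,0,0,0,0,0],[-3,0,0,0,0,0],[-3,0,0,0,0,0]]
  ]
}}

```text
time: 4.35
position: [0.5467, -0.1144, 0.1561]
tool_rot: [0.015, 1.0, 0.0, -0.003]
ft_force: [-7.6, -2.6, 4.4]
grip_width: 0.0004
```

The gate is at its stop: the force jumped to 7.6 N and the tool advanced only 0.6 mm. I'll retreat and look over the racks.

Emit:
{"method": "carry_out", "body": {
  "rows": [
    [[10,0,0,0,0,0],[25,0,0,0,0,0],[30,0,-50,0,0,0],[40,0,-100,0,0,0],[60,0,-150,0,0,0],[75,314,-160,0,0,0],[75,314,-160,0,0,0],[75,314,-160,0,0,0],[75,314,-160,0,0,0],[75,314,-160,0,0,0],[75,314,-160,0,0,0],[75,314,-160,0,0,0],[75,314,-160,0,0,0],[75,314,-160,0,0,0],[75,314,-160,0,0,0]]
  ],
  "fingers": 1
}}

```text
time: 5.85
position: [0.4842, 0.2002, 0.3161]
tool_rot: [0.017, 1.0, -0.0, -0.0]
ft_force: [-0.1, -0.7, -0.8]
grip_width: 0.0868
```

Run:
```python
from h import *
st(); 
c=snap('wrist','w2.png');W=cloud(c);np.savez('pics/w2.npz',**c)
P=W.reshape(-1,3);P=P[np.isfinite(P[:,0])]
for nm,y0,y1,z0,z1 in [('C',.0,.1,.042,.055),('B',.13,.225,.042,.055),('A',.225,.34,.042,.055),('post',.36,.46,.07,.085),('blk',.36,.46,.024,.036)]:
    Q=P[(P[:,0]>.36)&(P[:,0]<.52)&(P[:,1]>y0)&(P[:,1]<y1)&(P[:,2]>z0)&(P[:,2]<z1)]
    if len(Q)>50: Q=clean(Q); print(nm,len(Q),*rect(Q),Q[:,2].mean())
```

```text
{'time': 5.85, 'position': [0.484, 0.2, 0.316], 'tool_rot': [0.017, 1.0, -0.0, -0.0], 'ft_force': [-0.121, -0.657, -0.845], 'grip_width': 0.087}
C 4231 [446.2  52.7] [51.  82.1] 2.3 0.04778066081536032
B 4249 [437.4 179.9] [50. 82.] 0.5 0.04771843060116169
A 4405 [428.1 283.8] [50.3 82.1] 3.5 0.047746268320456045
post 1104 [469.9 398.4] [ 24.5 110.5] 162.8 0.07522232468779509
blk 1957 [466.1 400.8] [ 51.6 123.2] 164.9 0.029624314385634568
```

View pics/w2.png

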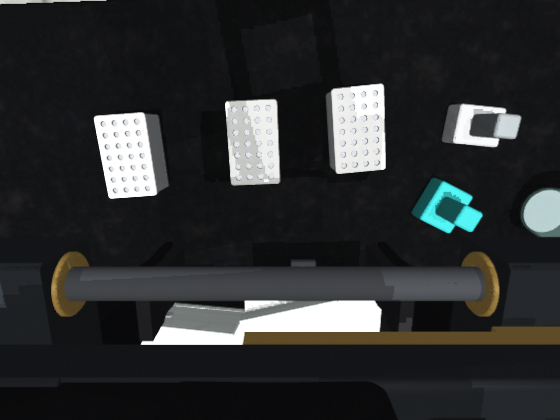

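The wrist view shows racks C (127,155), B (253,142) and A (357,128), all perforated side up. The grey follower is at (480,125), with a turquoise look-alike below it at (447,207), and the cup is at (545,210). I'll take rack A first.

Run:
```python
from h import *
go([.4281,.2838,.10],rv(93.5)); go([.4281,.2838,.02],rv(93.5))
```

```text
row [58.9, 81.7, 146.4] [-0.0, -0.0, -0.68] tcp [0.428 0.284 0.17 ]
row [58.9, 81.7, 226.4] [-0.0, -0.0, -0.68] tcp [0.428 0.284 0.09 ]
```

Emit:
{"method": "carry_out", "body": {
  "rows": [
    [[59,82,50,0,0,-0.68],[59,82,100,0,0,-0.68],[59,82,146,0,0,-0.68],[59,82,170,0,0,-0.68],[59,82,195,0,0,-0.68],[59,82,215,0,0,-0.68],[59,82,226,0,0,-0.68],[59,82,226,0,0,-0.68],[59,82,226,0,0,-0.68]]
  ]
}}

```text
time: 6.8
position: [0.4286, 0.2851, 0.0909]
tool_rot: [-0.031, 1.0, 0.0, 0.001]
ft_force: [0.0, -0.0, -0.6]
grip_width: 0.087
```

Emit:
{"method": "carry_out", "body": {
  "rows": [
    [[0,0,0,0,0,0],[0,0,0,0,0,0],[0,0,0,0,0,0],[0,0,0,0,0,0],[0,0,0,0,0,0],[0,0,0,0,0,0],[0,0,-20,0,0,0],[0,0,-50,0,0,0],[0,0,-100,0,0,0],[0,0,-150,0,0,0],[0,0,-150,0,0,0]]
  ],
  "fingers": 0,
  "grip_force": 20
}}

```text
time: 7.9
position: [0.4308, 0.2871, 0.2462]
tool_rot: [-0.032, 0.999, 0.002, 0.007]
ft_force: [1.5, 0.6, -1.5]
grip_width: 0.0501
```

Run:
```python
from h import *
st(); go(ch(338,0,60),RC);go(ch(338,0,22),RC);go(ch(300,0,22),RC)
```

```text
{'time': 7.9, 'position': [0.431, 0.287, 0.246], 'tool_rot': [-0.032, 0.999, 0.002, 0.007], 'ft_force': [1.508, 0.639, -1.528], 'grip_width': 0.05}
row [-194.6, -88.5, 22.0] [-0.94, 0.99, 11.91] tcp [0.631 0.211 0.226]
row [-194.7, -82.1, 59.4] [-0.94, 0.99, 11.91] tcp [0.631 0.218 0.189]
row [-191.1, -119.4, 65.8] [-0.94, 0.99, 11.91] tcp [0.63  0.18  0.182]
```

Emit:
{"method": "carry_out", "body": {
  "rows": [
    [[-50,-20,-10,-0.1,0.1,1],[-95,-40,-10,-0.2,0.2,2],[-140,-60,-10,-0.3,0.3,3],[-195,-85,-10,-0.4,0.4,4],[-195,-85,-10,-0.5,0.5,5],[-195,-85,-10,-0.6,0.6,6],[-195,-85,-10,-0.7,0.7,7],[-195,-85,-10,-0.8,0.8,8],[-195,-85,-10,-0.9,0.9,9],[-195,-85,-10,-0.94,0.97,10],[-195,-85,-10,-0.94,0.99,11],[-195,-85,0,-0.94,0.99,11.91],[-195,-80,10,-0.94,0.99,11.91],[-195,-80,20,-0.94,0.99,11.91],[-195,-80,20,-0.94,0.99,11.91]]
  ]
}}

```text
time: 9.4
position: [0.6258, 0.2181, 0.2173]
tool_rot: [0.716, 0.693, 0.054, -0.065]
ft_force: [-0.2, 0.0, -1.5]
grip_width: 0.0497
```

Run:
```python
from h import *
st(); go(ch(345,0,21),RC)
c=snap('side','s2.png')
c=snap('scene');im=c['color'][170:300,200:380];cv2.imwrite('pics/sc2.png',cv2.resize(im[:,:,::-1],None,fx=4,fy=4,interpolation=2))
```

```text
{'time': 9.4, 'position': [0.626, 0.218, 0.217], 'tool_rot': [0.716, 0.693, 0.054, -0.065], 'ft_force': [-0.204, 0.044, -1.485], 'grip_width': 0.05}
row [2.2, 5.9, 28.7] [-0.13, 0.05, -0.01] tcp [0.631 0.225 0.189]
```

View pics/sc2.png

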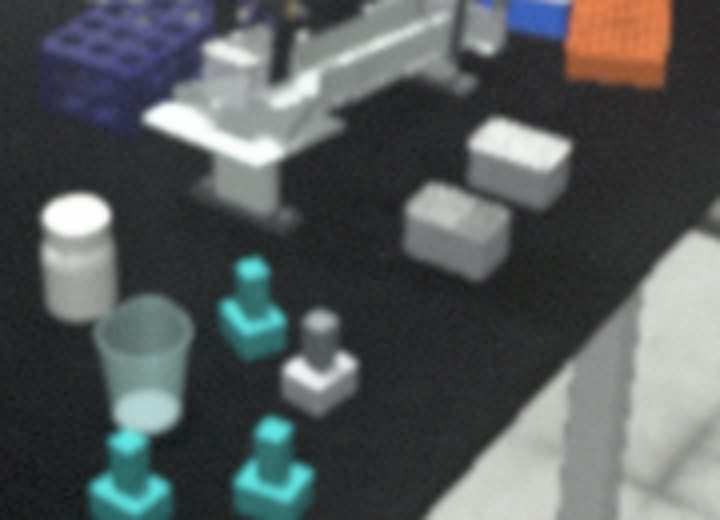

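Rack A is held square over the apron at crop (230,65). The steel follower, with its grey post at (320,350), stands clear of the turquoise ones. I'll lower the rack and release it.

Emit:
{"method": "carry_out", "body": {
  "rows": [
    [[2,6,8,-0.13,0.05,0],[2,6,16,-0.13,0.05,0],[2,6,22,-0.13,0.05,0],[2,6,25,-0.13,0.05,0],[2,6,28,-0.13,0.05,0],[2,6,28,-0.13,0.05,0]]
  ]
}}

```text
time: 10.1
position: [0.6329, 0.2245, 0.1925]
tool_rot: [0.717, 0.692, 0.065, -0.059]
ft_force: [-0.5, 0.1, -1.8]
grip_width: 0.0497
```

Emit:
{"method": "carry_out", "body": {
  "rows": [
    [[0,0,0,0,0,0],[0,0,0,0,0,0],[0,0,-10,0,0,0],[0,0,-30,0,0,0],[0,0,-70,0,0,0],[0,0,-90,0,0,0],[0,0,-90,0,0,0]]
  ],
  "fingers": 0.72
}}

```text
time: 10.8
position: [0.6344, 0.2085, 0.2869]
tool_rot: [0.716, 0.692, 0.069, -0.056]
ft_force: [0.7, -0.2, 1.0]
grip_width: 0.0626
```

```bash
cat >> h.py <<'E'
def racks_in_chute(names=('scene','side','wrist'),zlo=44,zhi=52):
    for n in names:
        P=cloud(snap(n)).reshape(-1,3);P=P[np.isfinite(P[:,0])];Q=(P-O)@np.array([EX,EY,EZ]).T*1000
        T=Q[(Q[:,0]>0)&(Q[:,0]<420)&(abs(Q[:,1])<45)&(Q[:,2]>zlo)&(Q[:,2]<zhi)]
        if len(T)<15: print(n,'none');continue
        T=clean(T,6); h,_=np.histogram(T[:,0],np.arange(0,421,10)); print(n,len(T),*rect(T/1000) ,'x',np.percentile(T[:,0],[0.5,99.5]).round(1),h.tolist())
E
python3 - <<'E'
from h import *
st(); racks_in_chute(); go(ch(415,0,40),RC); go(ch(415,0,12),RC)
E
```

```text
{'time': 10.8, 'position': [0.634, 0.209, 0.287], 'tool_rot': [0.716, 0.692, 0.069, -0.056], 'ft_force': [0.723, -0.201, 1.011], 'grip_width': 0.063}
scene 9 [351.6  -8.3] [35.6 58.4] 33.8 x [317.6 380.1] [0, 0, 0, 0, 0, 0, 0, 0, 0, 0, 0, 0, 0, 0, 0, 0, 0, 0, 0, 0, 0, 0, 0, 0, 0, 0, 0, 0, 0, 0, 0, 1, 1, 0, 0, 0, 2, 4, 1, 0, 0, 0]
side 107 [339.7  -1.1] [47.4 77.9] 0.6 x [301.2 378.5] [0, 0, 0, 0, 0, 0, 0, 0, 0, 0, 0, 0, 0, 0, 0, 0, 0, 0, 0, 0, 0, 0, 0, 0, 0, 0, 0, 0, 0, 0, 25, 12, 8, 8, 14, 16, 7, 17, 0, 0, 0, 0]
wrist 7283 [350.6  -1.7] [50.1 69.3] 180.0 x [316.5 385.1] [0, 0, 0, 0, 0, 0, 0, 0, 0, 0, 0, 0, 0, 0, 0, 0, 0, 0, 0, 0, 0, 0, 0, 0, 0, 0, 0, 0, 0, 0, 0, 423, 932, 999, 1023, 1065, 1070, 1104, 667, 0, 0, 0]
row [69.8, -1.3, 74.4] [0.04, -0.01, -0.02] tcp [0.633 0.29  0.22 ]
row [69.8, -1.4, 102.4] [0.04, -0.01, -0.02] tcp [0.634 0.295 0.193]
```

Emit:
{"method": "carry_out", "body": {
  "rows": [
    [[40,-1,0,0,0,0],[64,-1,10,0,0,0],[64,-1,10,0,0,0],[64,-1,50,0,0,0],[64,-1,85,0,0,0],[64,-1,99,0,0,0],[64,-1,99,0,0,0],[56,-1,99,0,0,0],[46,-1,99,0,0,0],[36,-1,99,0,0,0],[26,-1,99,0,0,0],[16,-1,99,0,0,0],[6,-1,99,0,0,0],[-4,-1,99,0,0,0],[-14,-1,99,0,0,0],[-24,-1,99,0,0,0],[-34,-1,99,0,0,0],[-44,-1,99,0,0,0],[-54,-1,99,0,0,0],[-54,-1,99,0,0,0]]
  ],
  "fingers": 0
}}

```text
time: 12.95
position: [0.6303, 0.1714, 0.1741]
tool_rot: [0.717, 0.692, 0.064, -0.059]
ft_force: [-0.7, 0.3, 0.2]
grip_width: 0.0005
```

Run:
```python
from h import *
st(); racks_in_chute(('side','wrist'));p=robot.get_obs();print(inch(np.array(p['position'])+R.from_quat(p['tool_rot']).as_matrix()[:,2]*.07))
go(ch(96,0,14),RC)
```

```text
{'time': 12.95, 'position': [0.63, 0.171, 0.174], 'tool_rot': [0.717, 0.692, 0.064, -0.059], 'ft_force': [-0.683, 0.264, 0.16], 'grip_width': 0.0}
side 221 [151.1   2.5] [ 70.4 262.4] 1.0 x [ 37.7 282.2] [0, 1, 1, 0, 0, 0, 0, 0, 0, 0, 0, 0, 0, 0, 0, 0, 0, 0, 0, 28, 27, 17, 22, 17, 30, 21, 31, 20, 6, 0, 0, 0, 0, 0, 0, 0, 0, 0, 0, 0, 0, 0]
wrist 20 [276.2  -0.5] [0.4 3.3] 179.5 x [274.6 277.8] [0, 0, 0, 0, 0, 0, 0, 0, 0, 0, 0, 0, 0, 0, 0, 0, 0, 0, 0, 0, 0, 0, 0, 0, 0, 0, 0, 20, 0, 0, 0, 0, 0, 0, 0, 0, 0, 0, 0, 0, 0, 0]
[291.03189497  -1.08386856  15.16021108]
row [-194.9, 0.0, 1.2] [0.04, -0.01, -0.03] tcp [ 0.624 -0.019  0.139]
```

Emit:
{"method": "carry_out", "body": {
  "rows": [
    [[-12,0,1,0,0,0],[-24,0,1,0,0,0],[-36,0,1,0,0,0],[-48,0,1,0,0,0],[-60,0,1,0,0,0],[-72,0,1,0,0,0],[-84,0,1,0,0,0],[-96,0,1,0,0,0],[-108,0,1,0,0,0],[-120,0,1,0,0,0],[-132,0,1,0,0,0],[-144,0,1,0,0,0],[-156,0,1,0,0,0],[-168,0,1,0,0,0],[-178,0,1,0,0,0],[-186,0,1,0,0,0],[-192,0,1,0,0,0],[-195,0,1,0,0,0],[-195,0,1,0,0,0]]
  ]
}}

```text
time: 14.95
position: [0.6238, -0.0191, 0.1394]
tool_rot: [0.717, 0.692, 0.065, -0.059]
ft_force: [0.4, -1.1, 1.3]
grip_width: 0.0009
```

Emit:
{"method": "carry_out", "body": {
  "rows": [
    [[-1,0,0,0,0,0],[-2,0,0,0,0,0],[-3,0,0,0,0,0],[-4,0,0,0,0,0]]
  ]
}}

```text
time: 15.35
position: [0.6237, -0.0224, 0.1387]
tool_rot: [0.716, 0.692, 0.065, -0.059]
ft_force: [0.4, 0.6, -0.6]
grip_width: 0.0003
```

```bash
cat >> h.py <<'E'
def tipc(): p=robot.get_obs();print('tip',inch(np.array(p['position'])+R.from_quat(p['tool_rot']).as_matrix()[:,2]*.07).round(1))
E
python3 - <<'E'
from h import *
racks_in_chute(('side','wrist'));tipc()
E
```

```text
side 288 [42.3  1.4] [49.9 84.2] 0.3 x [ 0.2 84.1] [54, 59, 52, 30, 0, 0, 35, 44, 14, 0, 0, 0, 0, 0, 0, 0, 0, 0, 0, 0, 0, 0, 0, 0, 0, 0, 0, 0, 0, 0, 0, 0, 0, 0, 0, 0, 0, 0, 0, 0, 0, 0]
wrist 26 [79.6  0. ] [0.4 4.6] 179.7 x [77.4 81.8] [0, 0, 0, 0, 0, 0, 0, 11, 15, 0, 0, 0, 0, 0, 0, 0, 0, 0, 0, 0, 0, 0, 0, 0, 0, 0, 0, 0, 0, 0, 0, 0, 0, 0, 0, 0, 0, 0, 0, 0, 0, 0]
tip [92.5 -0.5 14. ]
```

Emit:
{"method": "carry_out", "body": {
  "rows": [
    [[-1,0,0,0,0,0],[-2,0,0,0,0,0],[-2,0,0,0,0,0]]
  ]
}}

```text
time: 15.75
position: [0.6237, -0.0244, 0.1385]
tool_rot: [0.717, 0.692, 0.065, -0.059]
ft_force: [0.4, 0.8, -0.4]
grip_width: 0.0004
```

Emit:
{"method": "carry_out", "body": {
  "rows": [
    [[-1,0,0,0,0,0],[-2,0,0,0,0,0],[-2,0,0,0,0,0]]
  ]
}}

```text
time: 16.05
position: [0.6236, -0.0247, 0.1385]
tool_rot: [0.717, 0.692, 0.066, -0.06]
ft_force: [0.5, 6.6, 1.3]
grip_width: 0.0008
```

The rack is against the gate, with a 6.6 N stop reaction. I'll retreat and go back to the viewing pose.

Emit:
{"method": "carry_out", "body": {
  "rows": [
    [[8,0,0,0,0,0],[20,0,-10,0,0,0],[25,0,-50,0,0,0],[30,0,-100,0,0,0],[35,0,-140,0,0,0],[35,0,-140,0,0,0]]
  ]
}}

```text
time: 16.65
position: [0.6265, -0.0172, 0.2899]
tool_rot: [0.716, 0.693, 0.069, -0.052]
ft_force: [1.6, -0.3, 0.6]
grip_width: 0.0004
```

Run:
```python
from h import *
racks_in_chute(('side','wrist')); go([.484,.20,.316],rv(88.2),False)
```

```text
side 240 [40.6  3.3] [59.1 77. ] 173.3 x [ 1. 78.] [51, 50, 49, 24, 0, 0, 33, 33, 0, 0, 0, 0, 0, 0, 0, 0, 0, 0, 0, 0, 0, 0, 0, 0, 0, 0, 0, 0, 0, 0, 0, 0, 0, 0, 0, 0, 0, 0, 0, 0, 0, 0]
wrist 22 [40.4 -3.2] [ 0.9 10.5] 180.0 x [35.1 45.6] [0, 0, 0, 12, 10, 0, 0, 0, 0, 0, 0, 0, 0, 0, 0, 0, 0, 0, 0, 0, 0, 0, 0, 0, 0, 0, 0, 0, 0, 0, 0, 0, 0, 0, 0, 0, 0, 0, 0, 0, 0, 0]
row [214.1, -146.6, 3.9] [1.03, -0.93, -11.24] tcp [0.484 0.2   0.316]
```

Emit:
{"method": "carry_out", "body": {
  "rows": [
    [[50,-40,0,0.1,-0.1,-1],[95,-75,0,0.2,-0.2,-2],[140,-110,4,0.3,-0.3,-3],[185,-146,4,0.4,-0.4,-4],[214,-146,4,0.5,-0.45,-5],[214,-146,4,0.6,-0.5,-6],[214,-146,4,0.7,-0.6,-7],[214,-146,4,0.8,-0.7,-8],[214,-146,4,0.9,-0.8,-9],[214,-146,4,1.0,-0.9,-10],[214,-146,4,1.03,-0.93,-11.24],[214,-146,4,1.03,-0.93,-11.24],[214,-146,4,1.03,-0.93,-11.24]]
  ],
  "fingers": 1
}}

```text
time: 18.05
position: [0.4837, 0.1998, 0.3136]
tool_rot: [0.017, 1.0, 0.001, -0.003]
ft_force: [-0.2, -0.1, 0.4]
grip_width: 0.0863
```

```bash
cat >> h.py <<'E'
def bench(fn=None):
    P=cloud(snap('wrist',fn)).reshape(-1,3);P=P[np.isfinite(P[:,0])]
    Q=P[(P[:,0]>.3)&(P[:,0]<.56)&(P[:,1]>-.12)&(P[:,1]<.5)&(P[:,2]>.044)&(P[:,2]<.052)]
    m=np.zeros((260,620),np.uint8); m[((Q[:,0]-.3)*1000).astype(int),((Q[:,1]+.12)*1000).astype(int)]=1
    n,l=cv2.connectedComponents(cv2.morphologyEx(m,cv2.MORPH_CLOSE,np.ones((5,5))))
    L=l[((Q[:,0]-.3)*1000).astype(int),((Q[:,1]+.12)*1000).astype(int)]
    for i in range(1,n):
        if (L==i).sum()>800: print('rack',*rect(clean(Q[L==i])))
    B=P[(P[:,0]>.36)&(P[:,0]<.5)&(P[:,1]>.33)&(P[:,1]<.5)&(P[:,2]>.07)&(P[:,2]<.082)]
    if len(B)>50: print('post',*rect(clean(B)))
E
python3 - <<'E'
from h import *
st();bench()
E
```

```text
{'time': 18.05, 'position': [0.484, 0.2, 0.314], 'tool_rot': [0.017, 1.0, 0.001, -0.003], 'ft_force': [-0.155, -0.111, 0.416], 'grip_width': 0.086}
rack [437.4 179.8] [50.1 82. ] 0.4
rack [446.1  52.9] [50.8 82. ] 2.0
post [428.3 410.9] [22.  22.8] 81.2
```

Emit:
{"method": "carry_out", "body": {
  "rows": [
    [[46,-22,50,0,0,-0.3],[46,-22,100,0,0,-0.3],[46,-22,145,0,0,-0.3],[46,-22,170,0,0,-0.3],[46,-22,195,0,0,-0.3],[46,-22,215,0,0,-0.3],[46,-22,221,0,0,-0.3],[46,-22,221,0,0,-0.3],[46,-22,221,0,0,-0.3]]
  ]
}}

```text
time: 19.0
position: [0.4377, 0.1798, 0.0945]
tool_rot: [-0.005, 1.0, 0.001, -0.001]
ft_force: [0.1, -0.3, -0.3]
grip_width: 0.0871
```

Emit:
{"method": "carry_out", "body": {
  "rows": [
    [[0,0,0,0,0,0],[0,0,0,0,0,0],[0,0,0,0,0,0],[0,0,0,0,0,0],[0,0,0,0,0,0],[0,0,0,0,0,0],[0,0,-20,0,0,0],[0,0,-50,0,0,0],[0,0,-100,0,0,0],[0,0,-155,0,0,0],[0,0,-155,0,0,0]]
  ],
  "fingers": 0,
  "grip_force": 25
}}

```text
time: 20.1
position: [0.4404, 0.18, 0.254]
tool_rot: [-0.005, 1.0, 0.002, 0.004]
ft_force: [2.3, 0.1, -0.5]
grip_width: 0.0497
```

Run:
```python
from h import *
st(); go(ch(345,0,60),RC)
```

```text
{'time': 20.1, 'position': [0.44, 0.18, 0.254], 'tool_rot': [-0.005, 1.0, 0.002, 0.004], 'ft_force': [2.291, 0.146, -0.479], 'grip_width': 0.05}
row [-190.9, 35.9, 28.1] [-0.94, 0.99, 11.53] tcp [0.631 0.218 0.228]
```

Emit:
{"method": "carry_out", "body": {
  "rows": [
    [[-50,10,-5,-0.1,0.1,1],[-95,20,-5,-0.2,0.2,2],[-140,30,-5,-0.3,0.3,3],[-185,36,-5,-0.4,0.4,4],[-191,36,-5,-0.5,0.5,5],[-191,36,-5,-0.6,0.6,6],[-191,36,-5,-0.7,0.7,7],[-191,36,-5,-0.8,0.8,8],[-191,36,-5,-0.9,0.9,9],[-191,36,-5,-0.94,0.97,10],[-191,36,10,-0.94,0.99,11],[-191,36,22,-0.94,0.99,11.53],[-191,36,28,-0.94,0.99,11.53],[-191,36,28,-0.94,0.99,11.53],[-191,36,28,-0.94,0.99,11.53]]
  ]
}}

```text
time: 21.6
position: [0.6282, 0.2174, 0.2198]
tool_rot: [0.716, 0.693, 0.058, -0.064]
ft_force: [-0.4, 0.1, -2.2]
grip_width: 0.05
```

Run:
```python
from h import *
st(); tipc(); go(ch(345,0,24.5),RC)
c=snap('side');im=c['color'][150:290,190:360];cv2.imwrite('pics/s3.png',cv2.resize(im[:,:,::-1],None,fx=4,fy=4,interpolation=2))
```

```text
{'time': 21.6, 'position': [0.628, 0.217, 0.22], 'tool_rot': [0.716, 0.693, 0.058, -0.064], 'ft_force': [-0.413, 0.088, -2.15], 'grip_width': 0.05}
tip [342.7   3.8  52.1]
row [2.2, 3.3, 27.9] [-0.08, 0.02, -0.01] tcp [0.631 0.224 0.193]
```

View pics/s3.png

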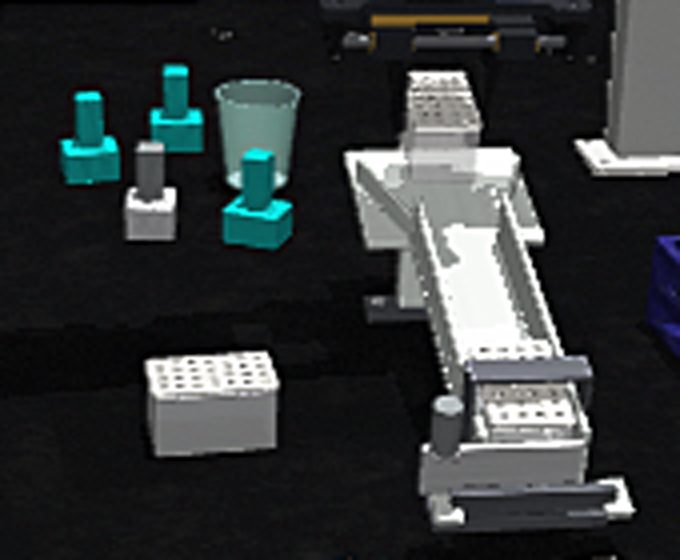

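The side crop shows the gate shut at (500,460), the first rack against it under the bridge at (525,410), and rack B held over the apron at (445,120). I'll place rack B.

Emit:
{"method": "carry_out", "body": {
  "rows": [
    [[2,3,8,-0.08,0,0],[2,3,16,-0.08,0,0],[2,3,22,-0.08,0,0],[2,3,25,-0.08,0,0],[2,3,28,-0.08,0,0],[2,3,28,-0.08,0,0]]
  ]
}}

```text
time: 22.25
position: [0.6312, 0.2241, 0.1932]
tool_rot: [0.716, 0.692, 0.062, -0.06]
ft_force: [0.4, 1.0, -1.7]
grip_width: 0.0499
```

Emit:
{"method": "carry_out", "body": {
  "rows": [
    [[0,0,0,0,0,0],[0,0,0,0,0,0],[0,0,-10,0,0,0],[0,0,-30,0,0,0],[0,0,-70,0,0,0],[0,0,-90,0,0,0],[0,0,-90,0,0,0]]
  ],
  "fingers": 0.72
}}

```text
time: 22.95
position: [0.6329, 0.2085, 0.2868]
tool_rot: [0.716, 0.692, 0.066, -0.057]
ft_force: [0.3, 0.1, 0.4]
grip_width: 0.0626
```

Run:
```python
from h import *
st(); racks_in_chute(('wrist',)); go(ch(409,0,14),RC)
```

```text
{'time': 22.95, 'position': [0.633, 0.208, 0.287], 'tool_rot': [0.716, 0.692, 0.066, -0.057], 'ft_force': [0.323, 0.101, 0.352], 'grip_width': 0.063}
wrist 7205 [349.8   0.5] [50.2 70.6] 179.7 x [314.9 384.9] [0, 0, 0, 0, 0, 0, 0, 0, 0, 0, 0, 0, 0, 0, 0, 0, 0, 0, 0, 0, 0, 0, 0, 0, 0, 0, 0, 0, 0, 0, 0, 580, 877, 974, 991, 1036, 1060, 1087, 600, 0, 0, 0]
row [63.7, -1.4, 103.4] [0.04, 0.01, -0.02] tcp [0.633 0.289 0.193]
```

Emit:
{"method": "carry_out", "body": {
  "rows": [
    [[40,-1,0,0,0,0],[64,-1,10,0,0,0],[64,-1,10,0,0,0],[64,-1,50,0,0,0],[64,-1,85,0,0,0],[64,-1,102,0,0,0],[64,-1,102,0,0,0],[56,-1,102,0,0,0],[46,-1,102,0,0,0],[36,-1,102,0,0,0],[26,-1,102,0,0,0],[16,-1,102,0,0,0],[6,-1,102,0,0,0],[-4,-1,102,0,0,0],[-14,-1,102,0,0,0],[-24,-1,102,0,0,0],[-34,-1,102,0,0,0],[-44,-1,102,0,0,0],[-54,-1,102,0,0,0],[-54,-1,102,0,0,0]]
  ],
  "fingers": 0
}}

```text
time: 25.0
position: [0.6283, 0.1714, 0.1715]
tool_rot: [0.717, 0.692, 0.061, -0.06]
ft_force: [0.9, 0.0, -0.7]
grip_width: 0.0004
```

Run:
```python
from h import *
st(); tipc(); racks_in_chute(('side',)); go(ch(178,0,14),RC)
```

```text
{'time': 25.0, 'position': [0.628, 0.171, 0.171], 'tool_rot': [0.717, 0.692, 0.061, -0.06], 'ft_force': [0.855, 0.034, -0.674], 'grip_width': 0.0}
tip [289.    1.5  12.5]
side 472 [139.4  -6.5] [ 72.8 279.5] 177.3 x [  0.8 278.7] [48, 55, 56, 23, 0, 0, 32, 35, 0, 0, 0, 0, 0, 0, 0, 0, 0, 0, 0, 27, 29, 29, 25, 20, 22, 21, 30, 19, 1, 0, 0, 0, 0, 0, 0, 0, 0, 0, 0, 0, 0, 0]
row [-112.0, 1.9, -0.8] [-0.0, 0.02, -0.03] tcp [0.626 0.062 0.153]
```

Emit:
{"method": "carry_out", "body": {
  "rows": [
    [[-12,1,-1,0,0,0],[-24,2,-1,0,0,0],[-36,2,-1,0,0,0],[-48,2,-1,0,0,0],[-60,2,-1,0,0,0],[-72,2,-1,0,0,0],[-84,2,-1,0,0,0],[-96,2,-1,0,0,0],[-105,2,-1,0,0,0],[-110,2,-1,0,0,0],[-113,2,-1,0,0,0],[-115,2,-1,0,0,0],[-116,2,-1,0,0,0],[-116,2,-1,0,0,0]]
  ]
}}

```text
time: 26.45
position: [0.6265, 0.0587, 0.1532]
tool_rot: [0.716, 0.692, 0.062, -0.06]
ft_force: [-0.7, 0.3, -0.0]
grip_width: 0.0002
```

Emit:
{"method": "carry_out", "body": {
  "rows": [
    [[-1,0,0,0,0,0],[-2,0,0,0,0,0],[-2,0,0,0,0,0]]
  ]
}}

```text
time: 26.75
position: [0.6264, 0.0567, 0.1528]
tool_rot: [0.716, 0.692, 0.062, -0.06]
ft_force: [0.2, 1.0, -0.3]
grip_width: 0.0005
```

Run:
```python
from h import *
st();tipc()
```

```text
{'time': 26.75, 'position': [0.626, 0.057, 0.153], 'tool_rot': [0.716, 0.692, 0.062, -0.06], 'ft_force': [0.175, 0.951, -0.277], 'grip_width': 0.001}
tip [172.8  -0.3  14.1]
```

Emit:
{"method": "carry_out", "body": {
  "rows": [
    [[-1,0,0,0,0,0],[-2,0,0,0,0,0],[-2,0,0,0,0,0]]
  ]
}}

```text
time: 27.05
position: [0.6264, 0.0562, 0.1528]
tool_rot: [0.717, 0.692, 0.063, -0.061]
ft_force: [0.6, 5.2, 1.3]
grip_width: 0.0
```

Rack B has seated against the first rack (5.2 N). I'll retreat and view the bench for rack C.

Emit:
{"method": "carry_out", "body": {
  "rows": [
    [[8,0,0,0,0,0],[20,0,-10,0,0,0],[25,0,-50,0,0,0],[30,0,-100,0,0,0],[35,0,-140,0,0,0],[35,0,-140,0,0,0]]
  ]
}}

```text
time: 27.65
position: [0.63, 0.0651, 0.3044]
tool_rot: [0.716, 0.693, 0.066, -0.054]
ft_force: [0.4, 0.4, 0.3]
grip_width: 0.0004
```

Run:
```python
from h import *
racks_in_chute(('side','wrist')); go([.484,.20,.316],rv(88.2),False)
```

```text
side 572 [80.4  5.2] [ 59.5 159.9] 179.5 x [  1.8 158.7] [48, 57, 41, 31, 0, 0, 29, 44, 48, 38, 47, 37, 40, 37, 41, 33, 1, 0, 0, 0, 0, 0, 0, 0, 0, 0, 0, 0, 0, 0, 0, 0, 0, 0, 0, 0, 0, 0, 0, 0, 0, 0]
wrist 58 [113.7  -3.1] [ 0.9 28.7] 179.9 x [ 99.7 128.1] [0, 0, 0, 0, 0, 0, 0, 0, 0, 1, 21, 20, 16, 0, 0, 0, 0, 0, 0, 0, 0, 0, 0, 0, 0, 0, 0, 0, 0, 0, 0, 0, 0, 0, 0, 0, 0, 0, 0, 0, 0, 0]
row [130.9, -147.3, 4.2] [0.98, -0.94, -11.24] tcp [0.484 0.2   0.316]
```

Emit:
{"method": "carry_out", "body": {
  "rows": [
    [[40,-45,0,0.1,-0.1,-1],[80,-90,0,0.2,-0.2,-2],[110,-120,4,0.3,-0.3,-3],[131,-147,4,0.4,-0.4,-4],[131,-147,4,0.5,-0.45,-5],[131,-147,4,0.6,-0.5,-6],[131,-147,4,0.7,-0.6,-7],[131,-147,4,0.8,-0.7,-8],[131,-147,4,0.9,-0.8,-9],[131,-147,4,0.95,-0.9,-10],[131,-147,4,0.98,-0.94,-11.24],[131,-147,4,0.98,-0.94,-11.24],[131,-147,4,0.98,-0.94,-11.24]]
  ],
  "fingers": 1
}}

```text
time: 29.05
position: [0.4834, 0.1999, 0.3137]
tool_rot: [0.017, 1.0, 0.0, -0.003]
ft_force: [-0.3, 0.1, -0.4]
grip_width: 0.0861
```

Run:
```python
from h import *
st();bench(); go([.446,.053,.022],rv(92))
```

```text
{'time': 29.05, 'position': [0.483, 0.2, 0.314], 'tool_rot': [0.017, 1.0, 0.0, -0.003], 'ft_force': [-0.331, 0.082, -0.382], 'grip_width': 0.086}
rack [446.1  53. ] [50.9 82.1] 2.5
post [428.2 411.1] [22.1 23. ] 82.4
row [31.5, -148.2, 222.4] [0.01, -0.04, -0.49] tcp [0.446 0.053 0.092]
```

Emit:
{"method": "carry_out", "body": {
  "rows": [
    [[12,-45,30,0,0,-0.2],[24,-90,70,0,0,-0.5],[32,-135,110,0,0,-0.5],[32,-148,145,0,0,-0.5],[32,-148,170,0,0,-0.5],[32,-148,195,0,0,-0.5],[32,-148,215,0,0,-0.5],[32,-148,221,0,0,-0.5],[32,-148,221,0,0,-0.5],[32,-148,221,0,0,-0.5]]
  ]
}}

```text
time: 30.1
position: [0.4473, 0.0533, 0.0943]
tool_rot: [-0.019, 1.0, 0.001, -0.001]
ft_force: [1.1, -0.0, -0.5]
grip_width: 0.0874
```

Emit:
{"method": "carry_out", "body": {
  "rows": [
    [[0,0,0,0,0,0],[0,0,0,0,0,0],[0,0,0,0,0,0],[0,0,0,0,0,0],[0,0,0,0,0,0],[0,0,0,0,0,0],[0,0,-20,0,0,0],[0,0,-50,0,0,0],[0,0,-100,0,0,0],[0,0,-155,0,0,0],[0,0,-155,0,0,0]]
  ],
  "fingers": 0,
  "grip_force": 25
}}

```text
time: 31.2
position: [0.4501, 0.0528, 0.2538]
tool_rot: [-0.019, 1.0, -0.0, 0.004]
ft_force: [0.1, 1.1, -1.3]
grip_width: 0.0499
```

Run:
```python
from h import *
st(); go(ch(345,0,60),RC)
```

```text
{'time': 31.2, 'position': [0.45, 0.053, 0.254], 'tool_rot': [-0.019, 1.0, -0.0, 0.004], 'ft_force': [0.129, 1.063, -1.274], 'grip_width': 0.05}
row [-187.1, 158.1, 27.7] [-0.98, 1.0, 11.73] tcp [0.631 0.218 0.228]
```

Emit:
{"method": "carry_out", "body": {
  "rows": [
    [[-30,40,-5,-0.1,0.1,1],[-60,80,-5,-0.2,0.2,2],[-90,120,-5,-0.3,0.3,3],[-125,158,-5,-0.4,0.4,4],[-165,158,-5,-0.5,0.5,5],[-187,158,-5,-0.6,0.6,6],[-187,158,-5,-0.7,0.7,7],[-187,158,-5,-0.8,0.8,8],[-187,158,-5,-0.9,0.9,9],[-187,158,-5,-0.98,0.97,10],[-187,158,10,-0.98,1.0,11],[-187,158,22,-0.98,1.0,11.73],[-187,158,28,-0.98,1.0,11.73],[-187,158,28,-0.98,1.0,11.73],[-187,158,28,-0.98,1.0,11.73]]
  ]
}}

```text
time: 32.7
position: [0.6281, 0.2182, 0.22]
tool_rot: [0.716, 0.693, 0.059, -0.065]
ft_force: [0.8, 0.6, -1.1]
grip_width: 0.0499
```

Run:
```python
from h import *
st(); tipc(); go(ch(345,0,24.5),RC); racks_in_chute(('side',))
racks_in_chute(('side',),70,85)
```

```text
{'time': 32.7, 'position': [0.628, 0.218, 0.22], 'tool_rot': [0.716, 0.693, 0.059, -0.065], 'ft_force': [0.765, 0.574, -1.13], 'grip_width': 0.05}
tip [343.7   3.9  52.2]
row [1.3, 3.4, 27.9] [-0.09, -0.01, -0.01] tcp [0.631 0.224 0.193]
side 586 [152.7   9.4] [ 70.1 305.7] 4.2 x [  1.3 305.5] [48, 53, 50, 30, 0, 0, 30, 50, 31, 38, 38, 46, 30, 44, 40, 32, 0, 0, 0, 0, 0, 0, 0, 0, 0, 0, 0, 0, 0, 0, 26, 0, 0, 0, 0, 0, 0, 0, 0, 0, 0, 0]
side 146 [338.5   5.3] [63.6 82.1] 17.6 x [299.7 382.8] [0, 0, 0, 0, 0, 0, 0, 0, 0, 0, 0, 0, 0, 0, 0, 0, 0, 0, 0, 0, 0, 0, 0, 0, 0, 0, 0, 0, 0, 2, 28, 15, 17, 44, 11, 13, 3, 8, 5, 0, 0, 0]
```

Emit:
{"method": "carry_out", "body": {
  "rows": [
    [[2,3,8,-0.08,0,0],[2,3,16,-0.08,0,0],[2,3,22,-0.08,0,0],[2,3,25,-0.08,0,0],[2,3,28,-0.08,0,0],[2,3,28,-0.08,0,0]]
  ]
}}

```text
time: 33.4
position: [0.631, 0.2249, 0.1932]
tool_rot: [0.716, 0.692, 0.063, -0.061]
ft_force: [0.3, 0.3, -0.5]
grip_width: 0.0499
```

Emit:
{"method": "carry_out", "body": {
  "rows": [
    [[0,0,0,0,0,0],[0,0,0,0,0,0],[0,0,-10,0,0,0],[0,0,-30,0,0,0],[0,0,-70,0,0,0],[0,0,-90,0,0,0],[0,0,-90,0,0,0]]
  ],
  "fingers": 0.72
}}

```text
time: 34.1
position: [0.6327, 0.209, 0.2868]
tool_rot: [0.716, 0.692, 0.067, -0.058]
ft_force: [0.5, 0.5, 0.9]
grip_width: 0.0628
```

Run:
```python
from h import *
st(); racks_in_chute(('wrist',)); go(ch(409,0,14),RC)
```

```text
{'time': 34.1, 'position': [0.633, 0.209, 0.287], 'tool_rot': [0.716, 0.692, 0.067, -0.058], 'ft_force': [0.495, 0.455, 0.904], 'grip_width': 0.063}
wrist 7345 [350.6   0.7] [50.1 73.3] 180.0 x [316.  387.1] [0, 0, 0, 0, 0, 0, 0, 0, 0, 0, 0, 0, 0, 0, 0, 0, 0, 0, 0, 0, 0, 0, 0, 0, 0, 0, 0, 0, 0, 0, 0, 422, 947, 963, 993, 1020, 1060, 1094, 846, 0, 0, 0]
row [62.9, -1.2, 103.5] [0.04, -0.01, -0.02] tcp [0.633 0.289 0.193]
```

Emit:
{"method": "carry_out", "body": {
  "rows": [
    [[40,-1,0,0,0,0],[65,-1,10,0,0,0],[65,-1,10,0,0,0],[65,-1,50,0,0,0],[65,-1,85,0,0,0],[65,-1,101,0,0,0],[65,-1,101,0,0,0],[56,-1,101,0,0,0],[46,-1,101,0,0,0],[36,-1,101,0,0,0],[26,-1,101,0,0,0],[16,-1,101,0,0,0],[6,-1,101,0,0,0],[-4,-1,101,0,0,0],[-14,-1,101,0,0,0],[-24,-1,101,0,0,0],[-34,-1,101,0,0,0],[-44,-1,101,0,0,0],[-54,-1,101,0,0,0],[-54,-1,101,0,0,0]]
  ],
  "fingers": 0
}}

```text
time: 36.15
position: [0.6281, 0.1722, 0.1725]
tool_rot: [0.717, 0.692, 0.062, -0.061]
ft_force: [0.0, 0.6, 0.2]
grip_width: 0.0
```

Run:
```python
from h import *
st(); tipc(); racks_in_chute(('side',)); go(ch(258,0,14),RC)
```

```text
{'time': 36.15, 'position': [0.628, 0.172, 0.172], 'tool_rot': [0.717, 0.692, 0.062, -0.061], 'ft_force': [0.027, 0.613, 0.153], 'grip_width': 0.0}
tip [290.2   1.6  13.3]
side 792 [141.9  -6.4] [ 73.1 283.7] 177.4 x [  1.3 282.3] [55, 44, 63, 28, 0, 0, 33, 44, 48, 42, 42, 43, 40, 36, 34, 34, 0, 0, 0, 17, 27, 23, 24, 29, 20, 19, 14, 24, 9, 0, 0, 0, 0, 0, 0, 0, 0, 0, 0, 0, 0, 0]
row [-32.9, 1.7, -0.3] [-0.0, -0.01, -0.03] tcp [0.629 0.14  0.167]
```

Emit:
{"method": "carry_out", "body": {
  "rows": [
    [[-10,1,0,0,0,0],[-19,2,0,0,0,0],[-26,2,0,0,0,0],[-31,2,0,0,0,0],[-34,2,0,0,0,0],[-36,2,0,0,0,0],[-36,2,0,0,0,0]]
  ]
}}

```text
time: 36.9
position: [0.629, 0.138, 0.1666]
tool_rot: [0.716, 0.692, 0.063, -0.061]
ft_force: [0.1, -0.7, 0.1]
grip_width: 0.0005
```

Emit:
{"method": "carry_out", "body": {
  "rows": [
    [[-1,0,0,0,0,0],[-2,0,0,0,0,0],[-2,0,0,0,0,0]]
  ]
}}

```text
time: 37.2
position: [0.6289, 0.137, 0.1664]
tool_rot: [0.716, 0.692, 0.063, -0.061]
ft_force: [0.9, 3.8, -0.0]
grip_width: 0.0003
```

Emit:
{"method": "carry_out", "body": {
  "rows": [
    [[-1,0,0,0,0,0],[-1,0,0,0,0,0]]
  ]
}}

```text
time: 37.4
position: [0.6289, 0.1369, 0.1664]
tool_rot: [0.716, 0.692, 0.064, -0.062]
ft_force: [0.7, 6.2, 0.5]
grip_width: 0.0006
```

Emit:
{"method": "carry_out", "body": {
  "rows": [
    [[8,0,0,0,0,0],[20,0,-10,0,0,0],[25,0,-50,0,0,0],[30,0,-100,0,0,0],[35,0,-140,0,0,0],[35,0,-140,0,0,0]]
  ]
}}

```text
time: 38.0
position: [0.6327, 0.1457, 0.3185]
tool_rot: [0.716, 0.693, 0.068, -0.055]
ft_force: [-0.5, 1.2, 0.5]
grip_width: 0.0005
```

Run:
```python
from h import *
st();racks_in_chute(('side','wrist')); go([.48,.34,.316],rv(88.2),False)
```

```text
{'time': 38.0, 'position': [0.633, 0.146, 0.318], 'tool_rot': [0.716, 0.693, 0.068, -0.055], 'ft_force': [-0.453, 1.166, 0.479], 'grip_width': 0.0}
side 793 [121.5  -3.2] [ 64.8 237.6] 1.2 x [  3.8 237.1] [32, 57, 49, 29, 0, 0, 21, 48, 46, 41, 41, 43, 42, 31, 47, 30, 40, 36, 38, 27, 20, 25, 25, 24, 1, 0, 0, 0, 0, 0, 0, 0, 0, 0, 0, 0, 0, 0, 0, 0, 0, 0]
wrist 60 [196.5  -3.3] [ 0.9 28.5] 179.9 x [182.6 210.7] [0, 0, 0, 0, 0, 0, 0, 0, 0, 0, 0, 0, 0, 0, 0, 0, 0, 0, 17, 19, 22, 2, 0, 0, 0, 0, 0, 0, 0, 0, 0, 0, 0, 0, 0, 0, 0, 0, 0, 0, 0, 0]
row [187.1, -156.1, 28.8] [1.0, -0.96, -11.23] tcp [0.48  0.34  0.316]
```

Emit:
{"method": "carry_out", "body": {
  "rows": [
    [[45,-35,0,0.1,-0.1,-1],[90,-70,0,0.2,-0.2,-2],[130,-105,10,0.3,-0.3,-3],[170,-140,20,0.4,-0.4,-4],[187,-156,29,0.5,-0.5,-5],[187,-156,29,0.6,-0.55,-6],[187,-156,29,0.7,-0.6,-7],[187,-156,29,0.8,-0.7,-8],[187,-156,29,0.9,-0.8,-9],[187,-156,29,0.95,-0.9,-10],[187,-156,29,1.0,-0.96,-11.23],[187,-156,29,1.0,-0.96,-11.23],[187,-156,29,1.0,-0.96,-11.23]]
  ],
  "fingers": 0.7
}}

```text
time: 39.4
position: [0.4792, 0.3396, 0.3131]
tool_rot: [0.017, 1.0, 0.0, -0.003]
ft_force: [-0.8, -0.7, -0.5]
grip_width: 0.0606
```

```bash
cat >> h.py <<'E'
def fol(fn=None):
    c=snap('wrist',fn); P=cloud(c).reshape(-1,3); C=c['color'].reshape(-1,3).astype(int)
    ok=np.isfinite(P[:,0])&(np.ptp(C,axis=1)<40)&(P[:,0]>.34)&(P[:,0]<.55)&(P[:,1]>.3)&(P[:,1]<.52)
    for nm,a,b in (('post',.071,.082),('blk',.026,.034)):
        Q=P[ok&(P[:,2]>a)&(P[:,2]<b)]
        if len(Q)>50: Q=clean(Q,.004,10); print(nm,len(Q),*rect(Q),Q[:,2].mean().round(4))
E
python3 - <<'E'
from h import *
st();fol('w5.png')
E
```

```text
{'time': 39.4, 'position': [0.479, 0.34, 0.313], 'tool_rot': [0.017, 1.0, 0.0, -0.003], 'ft_force': [-0.828, -0.667, -0.471], 'grip_width': 0.061}
post 763 [463.6 446.2] [ 41.5 126.4] 45.5 0.0757
blk 1127 [459.  445.1] [ 56.7 150. ] 47.2 0.0297
```

View pics/w5.png

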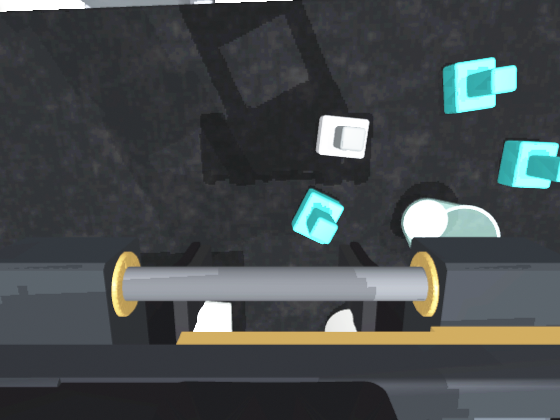

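The wrist crop shows the steel follower, white block with a grey post, at (343,137). A turquoise look-alike is next to it at (318,217), and two more are at (480,85) and (530,165). The cup got into the fit, so I'll tighten the window.

```bash
sed -i 's/<.55)&(P\[:,1\]>.3)&(P\[:,1\]<.52)/<.465)\&(P[:,1]>.34)\&(P[:,1]<.47)/' h.py
python3 - <<'E'
from h import *
fol()
go([.428,.411,.10],rv(82));go([.428,.411,.045],rv(82))
E
```

```text
post 589 [428.4 411.6] [21.9 21.9] 83.5 0.0756
blk 1085 [428.4 411.6] [40.  47.9] 82.5 0.0297
row [53.3, 69.5, 144.2] [0.0, -0.04, 0.75] tcp [0.428 0.411 0.17 ]
row [53.0, 69.4, 199.2] [0.0, -0.04, 0.75] tcp [0.428 0.411 0.115]
```

Emit:
{"method": "carry_out", "body": {
  "rows": [
    [[20,30,40,0,0,0.3],[53,69,80,0,0,0.68],[53,69,120,0,0,0.68],[53,69,145,0,0,0.68],[53,69,170,0,0,0.68],[53,69,190,0,0,0.68],[53,69,199,0,0,0.68],[53,69,199,0,0,0.68],[53,69,199,0,0,0.68]]
  ]
}}

```text
time: 40.4
position: [0.4289, 0.4109, 0.1161]
tool_rot: [0.064, 0.998, 0.001, -0.002]
ft_force: [0.1, 0.1, 1.3]
grip_width: 0.061
```

Emit:
{"method": "carry_out", "body": {
  "rows": [
    [[0,0,0,0,0,0],[0,0,0,0,0,0],[0,0,0,0,0,0],[0,0,0,0,0,0],[0,0,0,0,0,0],[0,0,0,0,0,0],[0,0,-20,0,0,0],[0,0,-50,0,0,0],[0,0,-100,0,0,0],[0,0,-140,0,0,0],[0,0,-140,0,0,0]]
  ],
  "fingers": 0,
  "grip_force": 40
}}

```text
time: 41.5
position: [0.4314, 0.4123, 0.2612]
tool_rot: [0.064, 0.998, 0.004, 0.003]
ft_force: [2.1, 1.1, -3.0]
grip_width: 0.0216
```

Run:
```python
from h import *
st(); go(ch(300,0,100),RC)
```

```text
{'time': 41.5, 'position': [0.431, 0.412, 0.261], 'tool_rot': [0.064, 0.998, 0.004, 0.003], 'ft_force': [2.107, 1.125, -2.997], 'grip_width': 0.022}
row [-227.6, -218.4, 1.3] [-0.84, 1.0, 10.54] tcp [0.63  0.167 0.259]
```

Emit:
{"method": "carry_out", "body": {
  "rows": [
    [[-35,-35,-10,-0.1,0.1,1],[-70,-70,-10,-0.2,0.2,2],[-105,-105,-10,-0.3,0.3,3],[-140,-140,-10,-0.4,0.4,4],[-175,-175,-10,-0.5,0.5,5],[-205,-200,-10,-0.55,0.6,6],[-227,-218,-10,-0.6,0.7,7],[-227,-218,-10,-0.7,0.8,8],[-227,-218,-10,-0.8,0.9,9],[-227,-218,-10,-0.84,1.0,10],[-227,-218,0,-0.84,1.0,10.54],[-227,-218,0,-0.84,1.0,10.54],[-227,-218,0,-0.84,1.0,10.54]]
  ]
}}

```text
time: 42.8
position: [0.6253, 0.1654, 0.2526]
tool_rot: [0.715, 0.694, 0.055, -0.063]
ft_force: [0.2, -0.2, -2.9]
grip_width: 0.0217
```

Run:
```python
from h import *
st(); tipc(); go(ch(290,0,50),RC)
c=snap('side');im=c['color'][150:290,230:370];cv2.imwrite('pics/s6.png',cv2.resize(im[:,:,::-1],None,fx=4,fy=4,interpolation=2))
```

```text
{'time': 42.8, 'position': [0.625, 0.165, 0.253], 'tool_rot': [0.715, 0.694, 0.055, -0.063], 'ft_force': [0.185, -0.153, -2.875], 'grip_width': 0.022}
tip [296.7   5.2  93.4]
row [-6.9, 4.8, 43.7] [-0.1, 0.05, -0.0] tcp [0.63  0.166 0.208]
```

View pics/s6.png

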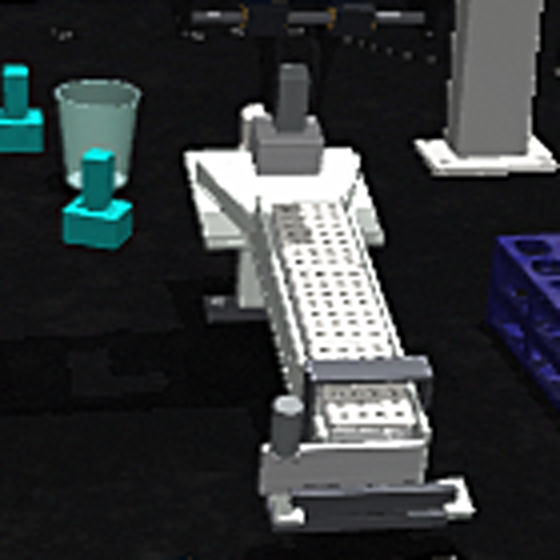

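The follower hangs upright at (290,125), behind three contiguous racks. I'll lower it at x≈290, then slide it down to contact.

Emit:
{"method": "carry_out", "body": {
  "rows": [
    [[-4,5,0,-0.1,0.05,0],[-4,5,10,-0.1,0.05,0],[-4,5,20,-0.1,0.05,0],[-4,5,30,-0.1,0.05,0],[-4,5,38,-0.1,0.05,0],[-4,5,42,-0.1,0.05,0],[-4,5,42,-0.1,0.05,0]]
  ]
}}

```text
time: 43.55
position: [0.6306, 0.1686, 0.2112]
tool_rot: [0.716, 0.693, 0.063, -0.06]
ft_force: [-0.4, -0.3, -3.1]
grip_width: 0.022
```

Run:
```python
from h import *
st(); tipc(); go(ch(266,0,46),RC)
```

```text
{'time': 43.55, 'position': [0.631, 0.169, 0.211], 'tool_rot': [0.716, 0.693, 0.063, -0.06], 'ft_force': [-0.359, -0.257, -3.13], 'grip_width': 0.022}
tip [293.4  -1.1  52.1]
row [-27.4, -0.9, 6.4] [0.01, 0.0, -0.01] tcp [0.629 0.143 0.2  ]
```

Lower it to touch the floor, watching the force.

Emit:
{"method": "carry_out", "body": {
  "rows": [
    [[0,-1,2,0,0,0],[0,-1,4,0,0,0],[0,-1,5,0,0,0],[0,-1,6,0,0,0],[0,-1,6,0,0,0]]
  ]
}}

```text
time: 44.05
position: [0.6301, 0.1694, 0.2064]
tool_rot: [0.716, 0.693, 0.064, -0.059]
ft_force: [0.4, -0.1, -3.0]
grip_width: 0.0221
```

Emit:
{"method": "carry_out", "body": {
  "rows": [
    [[-5,0,0,0,0,0],[-10,0,0,0,0,0],[-15,0,0,0,0,0],[-20,0,0,0,0,0],[-23,0,0,0,0,0],[-25,0,0,0,0,0],[-25,0,0,0,0,0]]
  ]
}}

```text
time: 44.75
position: [0.6293, 0.1444, 0.202]
tool_rot: [0.716, 0.692, 0.064, -0.059]
ft_force: [0.1, 0.1, -3.4]
grip_width: 0.0219
```

Run:
```python
from h import *
st(); tipc()
```

```text
{'time': 44.75, 'position': [0.629, 0.144, 0.202], 'tool_rot': [0.716, 0.692, 0.064, -0.059], 'ft_force': [0.061, 0.069, -3.37], 'grip_width': 0.022}
tip [268.   -0.7  47.2]
```

Emit:
{"method": "carry_out", "body": {
  "rows": [
    [[0,0,1,0,0,0],[0,0,2,0,0,0],[0,0,2,0,0,0]]
  ]
}}

```text
time: 45.05
position: [0.6295, 0.1451, 0.2009]
tool_rot: [0.716, 0.693, 0.064, -0.059]
ft_force: [-0.6, -1.6, 2.4]
grip_width: 0.0217
```

Emit:
{"method": "carry_out", "body": {
  "rows": [
    [[-1,0,0,0,0,0],[-2,0,0,0,0,0],[-2,0,0,0,0,0]]
  ]
}}

```text
time: 45.35
position: [0.6296, 0.144, 0.2007]
tool_rot: [0.716, 0.692, 0.065, -0.06]
ft_force: [-0.1, 3.5, 5.1]
grip_width: 0.0213
```

Emit:
{"method": "carry_out", "body": {
  "rows": [
    [[-1,0,0,0,0,0],[-2,0,0,0,0,0],[-2,0,0,0,0,0]]
  ]
}}

```text
time: 45.65
position: [0.6298, 0.142, 0.2003]
tool_rot: [0.716, 0.692, 0.065, -0.059]
ft_force: [-1.0, 1.9, 4.7]
grip_width: 0.0216
```

Emit:
{"method": "carry_out", "body": {
  "rows": [
    [[-1,0,0,0,0,0],[-2,0,0,0,0,0],[-2,0,0,0,0,0]]
  ]
}}

```text
time: 45.95
position: [0.6298, 0.1402, 0.2]
tool_rot: [0.716, 0.692, 0.065, -0.059]
ft_force: [-0.2, 3.1, 5.5]
grip_width: 0.0217
```

Run:
```python
from h import *
tipc()
```

```text
tip [263.7  -1.6  46. ]
```

Emit:
{"method": "carry_out", "body": {
  "rows": [
    [[-1,0,0,0,0,0],[-2,0,0,0,0,0],[-2,0,0,0,0,0]]
  ]
}}

```text
time: 46.25
position: [0.6298, 0.1398, 0.2]
tool_rot: [0.716, 0.692, 0.067, -0.06]
ft_force: [0.8, 7.0, 5.7]
grip_width: 0.0218
```

Emit:
{"method": "carry_out", "body": {
  "rows": [
    [[-1,0,0,0,0,0],[-2,0,0,0,0,0],[-2,0,0,0,0,0]]
  ]
}}

```text
time: 46.55
position: [0.6297, 0.1394, 0.2]
tool_rot: [0.716, 0.692, 0.068, -0.061]
ft_force: [0.5, 11.9, 6.6]
grip_width: 0.0217
```

Contact has stalled at 11.9 N. I'll release and lift straight out.

Emit:
{"method": "carry_out", "body": {
  "rows": [
    [[0,0,0,0,0,0],[0,0,0,0,0,0],[0,0,0,0,0,0],[0,0,0,0,0,0],[0,0,-15,0,0,0],[0,0,-40,0,0,0],[0,0,-80,0,0,0],[40,0,-110,0,0,0],[90,0,-110,0,0,0],[120,0,-110,0,0,0],[120,0,-110,0,0,0]]
  ],
  "fingers": 0.6
}}

```text
time: 47.65
position: [0.6319, 0.238, 0.3303]
tool_rot: [0.714, 0.694, 0.066, -0.059]
ft_force: [0.3, -0.3, 0.6]
grip_width: 0.0524
```

Run:
```python
from h import *
st()
c=snap('wrist','w7.png'); np.savez('pics/w7.npz',**c)
P=cloud(c).reshape(-1,3);P=P[np.isfinite(P[:,0])];Q=(P-O)@np.array([EX,EY,EZ]).T*1000
for nm,x0,x1,z0,z1 in (('post',225,310,72,80),('blk',225,310,26,34),('rack',0,310,44,52)):
    T=Q[(Q[:,0]>x0)&(Q[:,0]<x1)&(abs(Q[:,1])<28)&(Q[:,2]>z0)&(Q[:,2]<z1)]
    if len(T)>30: print(nm,len(T),*rect(clean(T,4)/1000),'x',np.percentile(T[:,0],[1,99]).round(1))
racks_in_chute(('side',))
c=snap('side');im=c['color'][150:290,190:370];cv2.imwrite('pics/s7.png',cv2.resize(im[:,:,::-1],None,fx=4,fy=4,interpolation=2))
```

```text
{'time': 47.65, 'position': [0.632, 0.238, 0.33], 'tool_rot': [0.714, 0.694, 0.066, -0.059], 'ft_force': [0.257, -0.268, 0.567], 'grip_width': 0.052}
blk 921 [274.5   1.3] [19.3 53.2] 90.0 x [265.7 283.9]
side 789 [128.5  -5.5] [ 61.8 256.1] 179.8 x [  1.8 253. ] [46, 49, 55, 25, 0, 0, 27, 46, 46, 37, 42, 40, 43, 33, 40, 36, 32, 29, 37, 26, 25, 22, 22, 19, 2, 10, 0, 0, 0, 0, 0, 0, 0, 0, 0, 0, 0, 0, 0, 0, 0, 0]
```

View pics/s7.png

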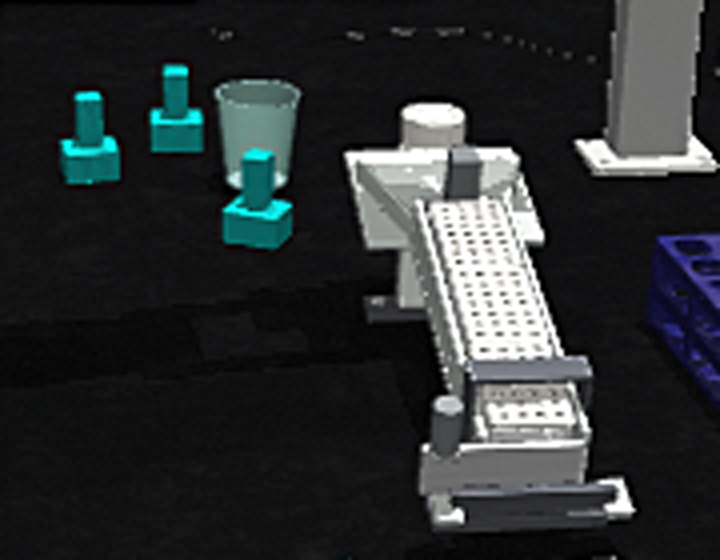

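View pics/w7.png

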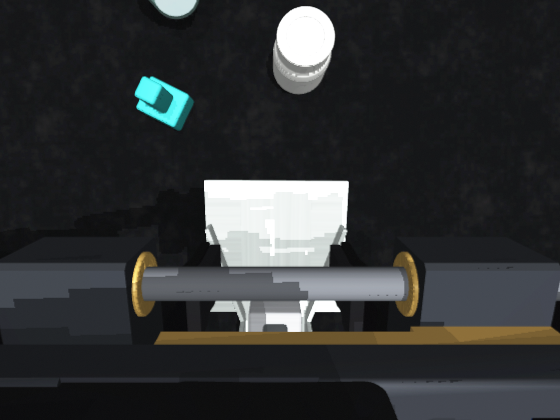

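The side crop shows the gate shut, three racks end to end, and the follower post upright at (463,172) behind them. The wrist view shows the apron empty and the jar undisturbed. I'll give the block a gentle nudge from behind, low down, so that contact is certain.

Run:
```python
from h import *
tipc(); go(ch(315,0,60),RC); go(ch(310,0,14),RC); go(ch(297,0,14),RC)
```

```text
tip [ 3.776e+02 -3.000e-01  1.556e+02]
row [-62.6, -0.3, 95.9] [0.03, 0.01, -0.01] tcp [0.63  0.189 0.222]
row [-67.5, -0.5, 141.9] [0.03, 0.01, -0.01] tcp [0.63  0.192 0.176]
row [-80.5, -0.4, 141.9] [0.03, 0.01, -0.01] tcp [0.63  0.179 0.174]
```

Emit:
{"method": "carry_out", "body": {
  "rows": [
    [[-20,0,10,0,0,0],[-50,0,30,0,0,0],[-62,0,60,0,0,0],[-62,0,95,0,0,0],[-62,0,125,0,0,0],[-62,0,140,0,0,0],[-62,0,140,0,0,0],[-68,0,140,0,0,0],[-73,0,140,0,0,0],[-77,0,140,0,0,0],[-80,0,140,0,0,0],[-80,0,140,0,0,0]]
  ],
  "fingers": 0
}}

```text
time: 49.0
position: [0.6308, 0.1793, 0.1764]
tool_rot: [0.716, 0.692, 0.064, -0.059]
ft_force: [0.4, 0.2, -0.0]
grip_width: 0.0006
```

Emit:
{"method": "carry_out", "body": {
  "rows": [
    [[-1,0,0,0,0,0],[-2,0,0,0,0,0],[-3,0,0,0,0,0],[-3,0,0,0,0,0]]
  ]
}}

```text
time: 49.4
position: [0.6304, 0.177, 0.1751]
tool_rot: [0.716, 0.693, 0.064, -0.059]
ft_force: [-0.1, 0.0, 0.0]
grip_width: 0.0002
```

Run:
```python
from h import *
tipc()
```

```text
tip [295.4  -0.8  15.1]
```

Emit:
{"method": "carry_out", "body": {
  "rows": [
    [[-1,0,0,0,0,0],[-2,0,0,0,0,0],[-2,0,0,0,0,0]]
  ]
}}

```text
time: 49.7
position: [0.6304, 0.176, 0.175]
tool_rot: [0.716, 0.692, 0.065, -0.06]
ft_force: [0.0, 4.7, 1.0]
grip_width: 0.0007
```

Emit:
{"method": "carry_out", "body": {
  "rows": [
    [[-1,0,0,0,0,0],[-2,0,0,0,0,0],[-2,0,0,0,0,0]]
  ]
}}

```text
time: 50.0
position: [0.6303, 0.1757, 0.175]
tool_rot: [0.716, 0.692, 0.066, -0.061]
ft_force: [0.6, 9.7, 0.4]
grip_width: 0.0006
```

The block was already touching: stiff, with no travel, and the position matches 40 mm beyond the last rack. I'll back off and do the last check.

Emit:
{"method": "carry_out", "body": {
  "rows": [
    [[3,0,0,0,0,0],[10,0,0,0,0,0],[22,0,0,0,0,0],[25,0,-40,0,0,0],[30,0,-80,0,0,0],[60,-20,-130,0,0,0],[60,-60,-140,0,0,0],[60,-100,-140,0,0,0],[60,-130,-140,0,0,0],[60,-130,-140,0,0,0],[60,-130,-140,0,0,0]]
  ]
}}

```text
time: 51.1
position: [0.501, 0.2125, 0.3231]
tool_rot: [0.716, 0.693, 0.064, -0.059]
ft_force: [1.0, 0.8, 0.9]
grip_width: 0.0006
```

Run:
```python
from h import *
st(); racks_in_chute(('side',))
A=[]
for n in ('scene','side'):
    P=cloud(snap(n)).reshape(-1,3);P=P[np.isfinite(P[:,0])];Q=(P-O)@np.array([EX,EY,EZ]).T*1000
    for nm,z0,z1 in (('post',50,80),('blk',20,34)):
        T=Q[(Q[:,0]>238)&(Q[:,0]<310)&(abs(Q[:,1])<24)&(Q[:,2]>z0)&(Q[:,2]<z1)]
        if len(T): print(n,nm,len(T),'x',np.percentile(T[:,0],[2,98]).round(1),'y',np.percentile(T[:,1],[2,98]).round(1),'z',T[:,2].max().round(1))
    for nm,b,z in [('jar',(.6,.72,.37,.47),(.085,.1)),('cup',(.46,.62,.45,.58),(.07,.09))]:
        T=P[(P[:,0]>b[0])&(P[:,0]<b[1])&(P[:,1]>b[2])&(P[:,1]<b[3])&(P[:,2]>z[0])&(P[:,2]<z[1])]; print(n,nm,*rect(T))
print(robot.hand_in())
```

```text
{'time': 51.1, 'position': [0.501, 0.213, 0.323], 'tool_rot': [0.716, 0.693, 0.064, -0.059], 'ft_force': [1.042, 0.774, 0.865], 'grip_width': 0.001}
side 814 [126.6  -7.8] [ 73.2 252.2] 176.4 x [  2.3 251.1] [45, 53, 54, 25, 0, 0, 33, 46, 40, 44, 35, 43, 37, 45, 33, 38, 29, 34, 36, 33, 28, 30, 27, 16, 3, 7, 0, 0, 0, 0, 0, 0, 0, 0, 0, 0, 0, 0, 0, 0, 0, 0]
scene post 58 x [252.7 279.8] y [-9.5 13.2] z 78.2
scene blk 72 x [242.4 292.7] y [-22.3  22.9] z 33.9
scene jar [664.9 428.1] [50.2 60.4] 129.4
scene cup [527.6 510.8] [75.8 77.5] 79.3
side post 93 x [248.4 269.2] y [-11.6   9.4] z 78.0
side blk 21 x [250.6 283. ] y [-21.2  22.3] z 32.0
side jar [668.1 421.6] [51.6 51.9] 84.5
side cup [528.8 512.9] [71.6 89.1] 76.5
the job is handed in; nothing more can be done
None
```

The feeder is ready and the job is handed in, after about 51 s of the 200 s allowed. I first pushed the gate to its end stop. Then I placed all three racks on the apron, perforated side up, and pushed each one down the chute. The steel follower now stands upright in the channel behind the last rack.

- **Queue:** The three racks lie end to end from the gate, with the last one ending near x = 246 mm. Each rack met firm resistance when it seated (5–7 N).
- **Follower:** It stands upright (post top at about 77 mm) and touches the last rack. A low push from behind met a hard stop at about 10 N with almost no travel.
- **Jar, cup and bottle:** The jar and cup measured within about 4 mm of where they started, which is roughly the camera error. I did not measure the bottle again, but the arm was never close to it. I did not touch the turquoise look-alikes.
- **Disagreements:** The chute origin I estimated looks about 1 mm off. The scene camera's reading of the follower block was noisy because its resolution there is coarse. No check failed.

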